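Load the ink shaker, shut its guard and key it on

TASK

Slide the shaker's clear guard open, take the finished jar out and stand it on the cork coaster, and stand every ink tin from the bench upright in the shaker's well. Slide the guard fully shut again, and only then push the key from its wooden stand all the way into the switch and turn it clockwise as far as it goes, leaving it there. Leave the squeegee, tape roll and mug where they are.

Things in the scene. Friction and masses are not known exactly. Their poses are not given: they have to be found in the camera images.
- shaker: Fixed grey ink shaker, 165 (x) by 505 mm (y). Origin on the bench under the well's centre. Well open on top, inside 130 (x) by 200 (y), floor 6 mm, wall tops 58 mm above the bench; guard tracks 64 mm high along its long sides (x = +-76 to +-83). y = 105 to 315 mm: motor deck, 58 mm high, where the guard parks. y = -190 to -105 mm: console 40 mm high with the key switch.
- guard (a joint): Sliding guard over the well, a clear pane in a dark steel frame, 150 by 220 mm: 0 m is fully shut, 0.20 m is fully open; it slides along the shaker's +y to open and stays where it is left. Underside 61 mm, top 67 mm above the bench.
- guard_grip (a point): Middle of the guard's black upright handle bar (50 mm along the shaker's x, 12 mm thick along its y, standing 34 mm above the guard), 22 mm above the guard's top, 12 mm below the bar's own top. Moves with the guard. Axes as the shaker.
- switch (a joint): Turning barrel of the key switch on the console: 0 rad is off, 1.05 rad is on (its stop); positive is clockwise seen from above. It stays where it is left.
- keyway (a point): Centre of the keyway's mouth on top of the steel barrel (36 mm square, 25 mm tall), 65 mm above the bench, 147.5 mm from the well's centre along the shaker's -y. Turns with the barrel. The slot is 16 mm along this point's x by 8 mm along its y and 25 mm deep, with a 1.5 mm chamfer.
- tin1: Ink tin, plain metal with a paper label, cylinder 46 mm across and 50 mm tall (straight to 44 mm, then a lid 39 mm across); the bench holds two or three of the four. Origin at the centre of its underside, z up.
- tin2: Ink tin, plain metal with a paper label, cylinder 46 mm across and 50 mm tall (straight to 44 mm, then a lid 39 mm across); the bench holds two or three of the four. Origin at the centre of its underside, z up.
- tin3: Ink tin, plain metal with a paper label, cylinder 46 mm across and 50 mm tall (straight to 44 mm, then a lid 39 mm across); the bench holds two or three of the four. Origin at the centre of its underside, z up.
- tin4: Ink tin, plain metal with a paper label, cylinder 46 mm across and 50 mm tall (straight to 44 mm, then a lid 39 mm across); the bench holds two or three of the four. Origin at the centre of its underside, z up.
- jar: Finished jar, amber with a black cap, 38 mm across and 52 mm tall (straight to 40 mm, cap 33 mm across above), standing in the well at the start. Origin at the centre of its underside, z up.
- coaster: Round cork coaster fixed on the bench, 140 mm across, 5 mm thick. Origin at the centre of its underside.
- keystand: Dark wood key stand fixed on the bench, 60 by 45 by 26 mm tall, with a slot in which the key stands upright at the start. Origin at the centre of its underside.
- key: Switch key, 60 mm long, upright. Origin at the blade's tip, z up to the bow. Steel blade 14 (x) by 6 mm (y) to z = 22 mm (first 5 mm thinner), shoulder 26 by 16 mm from 22 to 28 mm, black bow 30 (x) by 10 mm (y) from 28 to 60 mm. Fits the keyway either way round; pushed home, the shoulder rests on the barrel.
- squeegee: Bystander: squeegee lying on the bench, 220 by 45 by 22 mm. Origin at the centre of its underside.
- tape: Bystander: cardboard-coloured tape roll, 96 mm across, 25 mm tall, lying flat. Origin at the centre of its underside.
- mug: Bystander: white mug, 76 mm across, 85 mm tall. Origin at the centre of its underside.

How it is judged:
By the outcome, as a careful person would: the job done as asked, in the order asked, and still so for the second after the job is handed in, with the robot touching nothing.
Of tin1, tin2, tin3, tin4 only 2 to 3 are there at a start; the rules pass over those that are not, and their reading is None.
At some moment in a run one of tin1, tin2, tin3, tin4, jar may be knocked a few centimetres aside while the robot is not near it.
It also fails if it takes over 210 s, if anything falls off the work surface, if the arm or the gripper's body presses on something with over 40 N, if the wrist force passes 120 N, or if a joint passes its speed limit or range.

ROBOT

A 7-joint arm with a two-finger parallel gripper is mounted at the origin on the work surface. World frame = base frame: x ahead of the robot, y to its left, z up, the work surface at z = 0. Lengths are in m, angles in rad, forces in N, time in s.
With the tool pointing down it reaches from about 0.425 to 0.95 m from the base axis. Payload 16.7 kg.
Tool frame: the origin (TCP) lies midway between the tips of the shut fingers; the grasp point (between the pads) lies 19 mm behind it; z points along the fingers, y is the line along which they close (so a half turn about z gives the same grasp; the last joint's range is limited). The gripper opens to 94 mm and grips with 3 to 60 N. Pads are 16 mm wide; open, the fingers measure 119 mm over their backs; the gripper's body (75 mm by 177 mm) begins 78 mm behind the grasp point.
Start: joints at [1.065, 0.426, 0.074, 1.606, -0.034, 1.111, -0.067], TCP at [0.236, -0.632, 0.205] pointing down, gripper open.
Joint ranges: [-2.85, 2.85], [-0.5, 2.14], [-1.23, 1.37], [0.21, 2.46], [-1.02, 4.16], [0.16, 2.05], [-2.73, 2.73]. Speed limits (rad/s): [1.89, 1.89, 2.39, 2.39, 3.01, 3.01, 3.01].

INTERFACE

Orientations are given as a unit quaternion [x, y, z, w].
In Python, from cell import read_state, grab_frame, close_job gives the robot as it stands.
- The arm moves only by the tool step_arm, never from a script. Its argument "steps" is a list of rows, each a list of 3 entries, a list of its own where there are three numbers: the closure, from 0 (fully open) to 1 (shut), then the shift along the world's x, y, z normalised to -1 to 1, where 1 is 3 cm, then the turn, a rotation vector about the world's x, y, z normalised to -1 to 1, where 1 is 6 degrees. A call has exactly 8 rows; each row shifts and turns the commanded pose from where the row before left it; what a row does not reach is not made up. A row lasts 1/8 s, in which the tool goes at most 62.5 mm and 10.7 degrees, less where a joint would pass 70% of its speed; a pose out of reach is approached as far as the arm can. A call with a number of a shift or a turn outside -1 to 1 is refused whole. A call with a gripper value outside its range is refused whole. The fingers move at their own pace and stop on an object; the grip force is fixed at half the most. Time passes only in rows, so rows that do not move let the fingers close, or fill a call up. It gives the time, the measured TCP pose, the force, the opening and the grip force at its end, in the units of the state.
- read_state(): the state, without advancing time (a new reading comes with each control period).
- grab_frame(name): name is "scene" or "top" or "wrist"; returns a dict with "pixels" (384x512x3 uint8, red, green, blue), "depth" (384x512 float32, m along the optical axis (not along the pixel's ray), 0 where there is no reading), "fx", "fy", "cx", "cy" (pixels), "origin" and "attitude" of the camera in the world. Camera axes: x right, y up, looking along -z (the intrinsics and any distortion apply to the point x, -y, -z); pixel columns grow to the right and rows downward; lengths in m; the calibration is good to about 2 mm. The wrist camera is an equidistant fisheye: a pixel r from the principal point sees the ray r / f radians off the axis. A picture is of the moment at which its call begins.
- close_job(): hands the job in; it is judged then, once.
The state is a dict: "time": time; "joints": joint angles; "joint_velocities": joint speeds; "tau": joint torques, N m; "tool_pos": TCP position; "tcp_rot": TCP orientation; "force": force on the tool from outside, world axes, zero at the start; "moment": the same for the moment, N m; "opening": finger opening in m; "grip_force": force on a finger pad.
Only numpy, scipy, OpenCV 4.12 (cv2) and the standard library are available. Lean on these libraries where they do the work, as an engineer would, in place of code of your own. Each camera call takes 0.05 s, during which the arm holds its last target. There are 200 camera calls.

## Working session

There is one attempt and no reset: what is moved stays moved. The work goes in short steps, Python scripts to look and compute and a tool call to move; the robot and the scene stay as the last step left them, time stands still between calls to the robot, and variables do not carry over. Pictures are saved under pics/ and viewed, at most 14 in all, crops included, and the job is handed in when it is done.

Besides the shell and the picture viewer there is one more tool, called after "Call:" as a command line: name --argument value ..., lists and objects as JSON in quotes. step_arm: Moves the arm, as the interface text tells. Scaled input: -1 to 1 covers 3 cm each way for a shift and 6 degrees each way for a turn. Its arguments: {"type":"object","properties":{"steps":{"type":"array","items":{"type":"array"}}},"required":["steps"]}

```bash
mkdir -p pics; ls; cat > h.py <<'E'
import numpy as np, cv2
from scipy.spatial.transform import Rotation as R
from cell import read_state, grab_frame, close_job
def cloud(f):
    h,w=f["depth"].shape; v,u=np.mgrid[:h,:w]; d=f["depth"]
    p=np.stack([(u-f["cx"])/f["fx"]*d,-(v-f["cy"])/f["fy"]*d,-d],-1)
    a=np.array(f["attitude"]); M=R.from_quat(a).as_matrix() if a.size==4 else a
    return p@M.T+np.array(f["origin"])
def save(f,n): cv2.imwrite("pics/"+n,f["pixels"][:,:,::-1])
E
python3 - <<'E'
from h import *
print({k:np.round(v,3) for k,v in read_state().items()})
for n in ("top","scene"):
    f=grab_frame(n); save(f,n+"0.png"); np.savez(n+"0.npz",**f); print(n,f["fx"],f["cx"],f["cy"],f["origin"],f["attitude"])
a=cv2.imread("pics/top0.png"); cv2.imwrite("pics/top0.png",cv2.resize(a,(800,600)))
a=cv2.imread("pics/scene0.png"); cv2.imwrite("pics/scene0.png",cv2.resize(a,(800,600)))
E
```

```text
pics
{'time': np.float64(0.0), 'joints': array([ 1.064,  0.427,  0.074,  1.607, -0.034,  1.111, -0.067]), 'joint_velocities': array([ 0.   ,  0.001,  0.   ,  0.   , -0.001, -0.002,  0.001]), 'tau': array([ 1.0000e-03, -9.3584e+01,  3.6660e+00, -4.5419e+01, -4.9000e-02,
        2.0000e-02,  0.0000e+00]), 'tool_pos': array([ 0.236, -0.632,  0.205]), 'tcp_rot': array([ 0.984,  0.177, -0.   , -0.001]), 'force': array([ 0.488, -0.371,  0.404]), 'moment': array([ 0.009,  0.001, -0.015]), 'grip_force': np.float64(0.0), 'opening': np.float64(0.094)}
top 349.4892645162666 253.21395683113204 190.217344833424 [0.44535503 0.03333089 1.34215692] [ 0.02800821 -0.02552483 -0.7013575   0.71180171]
scene 361.0035407995245 251.73855518610912 196.34195758185277 [ 1.09993625 -0.60053351  0.70919067] [0.4186499  0.17083373 0.31891115 0.83297286]
```

View pics/top0.png

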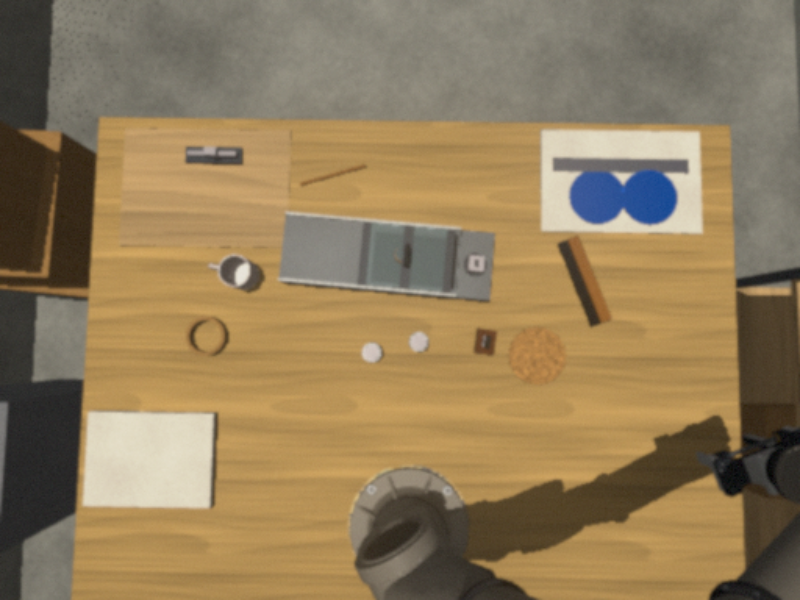

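View pics/scene0.png

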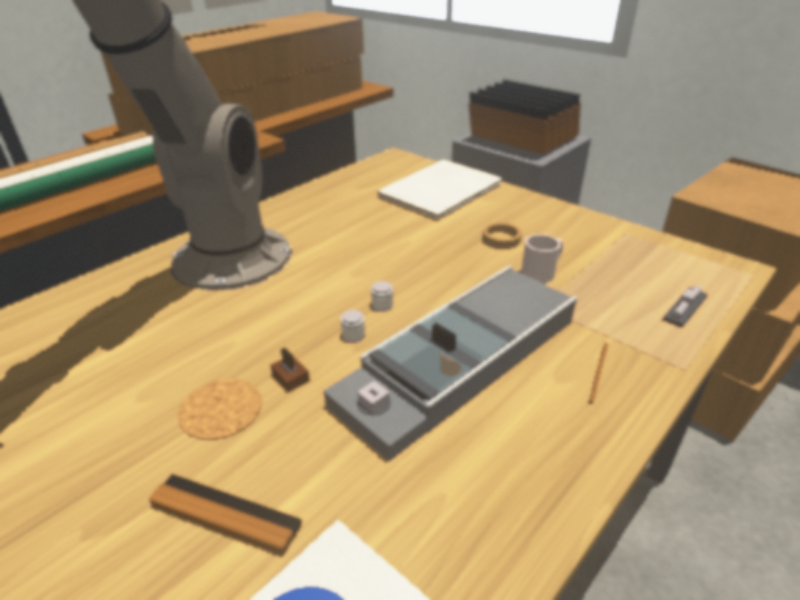

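The top view (800×600) shows the shaker from (283,215) to (493,300), with its handle at (405,256) and its switch at (477,263). Two tins are at (372,352) and (419,342), the key stand at (485,342) and the coaster at (537,354). The scene view shows the jar under the pane at (450,365).

```bash
python3 - <<'E'
from h import *
F={n:dict(np.load(n+"0.npz")) for n in("top","scene")}
C={n:cloud(F[n]) for n in F}
def at(n,u,v,r=1):
    u=int(u*.64);v=int(v*.64); return np.round(np.median(C[n][v-r:v+r+1,u-r:u+r+1].reshape(-1,3),0),4)
for n,L in {"top":dict(t1=(372,352),t2=(419,342),key=(485,340),coast=(537,354),handle=(405,256),sw=(477,263),deck=(325,250),console=(478,290),table=(450,420)),
 "scene":dict(t1=(382,288),t2=(353,318),key=(287,355),coast=(220,408),handle=(444,335),sw=(372,390),deck=(515,300),table=(450,520),jar=(450,366))}.items():
    for k,p in L.items(): print(n,k,at(n,*p,r=0 if k in('key','handle') else 1))
def comp(n,box,zlo,zhi):
    c=C[n]; m=(c[...,0]>box[0])&(c[...,0]<box[1])&(c[...,1]>box[2])&(c[...,1]<box[3])&(c[...,2]>zlo)&(c[...,2]<zhi)&(F[n]["depth"]>0)
    return c[m]
for n in C:
  print(n)
  for name,(u,v) in dict(t1=(372,352),t2=(419,342),key=(485,340)).items():
    p=at("top",u,v); b=(p[0]-.045,p[0]+.045,p[1]-.045,p[1]+.045)
    for z in ((.008,.03),(.03,.06),(.035,.09)):
        q=comp(n,b,*z)
        if len(q)>3: print(name,z,len(q),q.mean(0).round(4),q.min(0).round(4),q.max(0).round(4))
# shaker rectangle from deck+console
m=C["top"]; 
mm=(m[...,2]>.03)&(m[...,2]<.08)&(m[...,0]>.48)&(m[...,0]<.76)&(m[...,1]>-.25)&(m[...,1]<.35)
q=m[mm][:,:2].astype(np.float32); r=cv2.minAreaRect(q*1000); print(r,cv2.boxPoints(r).round(1))
E
```

```text
top t1 [0.4142 0.0926 0.0516]
top t2 [ 0.4415 -0.0175  0.0484]
top key [ 0.4475 -0.1748  0.033 ]
top coast [ 0.4152 -0.3055  0.0031]
top handle [0.6382 0.0191 0.0967]
top sw [ 0.6304 -0.1542  0.0424]
top deck [0.6534 0.208  0.057 ]
top console [ 0.5664 -0.155   0.0404]
top table [ 0.2534 -0.0975  0.0005]
scene t1 [0.4186 0.0909 0.0494]
scene t2 [ 0.4451 -0.0209  0.0492]
scene key [ 0.4517 -0.1854  0.0639]
scene coast [ 0.4157 -0.3117  0.0056]
scene handle [0.647  0.008  0.0957]
scene sw [ 0.6219 -0.1456  0.0634]
scene deck [0.6572 0.2195 0.059 ]
scene table [ 8.374e-01 -2.134e-01 -5.000e-04]
scene jar [ 0.6847 -0.0212  0.0654]
top
t1 (0.03, 0.06) 123 [0.4127 0.0942 0.0473] [0.3917 0.0744 0.0308] [0.4326 0.1154 0.0558]
t1 (0.035, 0.09) 120 [0.4122 0.0946 0.0477] [0.3917 0.0744 0.0371] [0.4326 0.1154 0.0558]
t2 (0.008, 0.03) 5 [ 0.4383 -0.0179  0.0176] [ 0.3966 -0.0574  0.0087] [0.4599 0.0039 0.0289]
t2 (0.03, 0.06) 121 [ 0.4392 -0.0168  0.0478] [ 0.4191 -0.0401  0.0338] [0.4601 0.0047 0.0572]
t2 (0.035, 0.09) 120 [ 0.4393 -0.0166  0.048 ] [ 0.4191 -0.0401  0.0375] [0.4601 0.0047 0.057
[... 641 characters left out ...]
084] [4.668e-01 4.000e-04 2.960e-02]
t2 (0.03, 0.06) 169 [ 0.4483 -0.0246  0.0445] [ 0.4218 -0.0434  0.0301] [ 0.4659 -0.0006  0.0524]
t2 (0.035, 0.09) 146 [ 0.4472 -0.0237  0.0464] [ 0.4218 -0.0429  0.035 ] [ 0.4659 -0.0006  0.0524]
key (0.008, 0.03) 275 [ 0.4543 -0.187   0.0224] [ 0.4132 -0.2069  0.008 ] [ 0.4784 -0.1577  0.0299]
key (0.03, 0.06) 68 [ 0.4492 -0.1842  0.044 ] [ 0.4297 -0.1897  0.0306] [ 0.4611 -0.174   0.0599]
key (0.035, 0.09) 83 [ 0.4482 -0.1834  0.0532] [ 0.4292 -0.1879  0.0351] [ 0.4614 -0.1758  0.0663]
((641.3687744140625, 59.05255126953125), (505.2909851074219, 167.49539184570312), 85.64993286132812) [[ 538.7 -186.5]
 [ 705.7 -199.2]
 [ 744.   304.6]
 [ 577.   317.3]]
```

Call:
step_arm --steps '[[0,[0.56,0.89,0],[0,0,-0.172]],[0,[0.56,0.89,0],[0,0,-0.172]],[0,[0.56,0.89,0],[0,0,-0.172]],[0,[0.56,0.89,0],[0,0,-0.172]],[0,[0.56,0.89,0],[0,0,-0.172]],[0,[0.56,0.89,0],[0,0,-0.172]],[0,[0.56,0.89,0],[0,0,-0.172]],[0,[0.56,0.89,0],[0,0,-0.172]]]'

```text
time: 1.1
tool_pos: [0.3705, -0.4178, 0.2053]
tcp_rot: [0.994, 0.106, -0.0, -0.0]
force: [-0.2, -0.2, -0.4]
opening: 0.0944
grip_force: 0.0
```

Call:
step_arm --steps '[[0,[0.56,0.89,0],[0,0,-0.172]],[0,[0.56,0.89,0],[0,0,-0.172]],[0,[0.56,0.89,0],[0,0,-0.172]],[0,[0.56,0.89,0],[0,0,-0.172]],[0,[0.56,0.89,0],[0,0,-0.172]],[0,[0.56,0.89,0],[0,0,-0.172]],[0,[0.56,0.89,0],[0,0,-0.172]],[0,[0.56,0.89,0],[0,0,-0.172]]]'

```text
time: 2.1
tool_pos: [0.5048, -0.2043, 0.2053]
tcp_rot: [0.999, 0.034, -0.0, -0.0]
force: [0.6, -1.0, 0.8]
opening: 0.094
grip_force: 0.0
```

```bash
python3 - <<'E'
from h import *
s=read_state(); print(s["time"],s["tool_pos"].round(4) if hasattr(s["tool_pos"],'round') else s["tool_pos"],s["tcp_rot"])
f=grab_frame("wrist"); np.savez("w1.npz",**f); cv2.imwrite("pics/w1.png",cv2.resize(f["pixels"][:,:,::-1],(800,600)))
print(f["fx"],f["cx"],f["cy"],f["origin"],f["attitude"],f["depth"].min(),f["depth"].max())
E
```

```text
2.1 [ 0.5048 -0.2043  0.2053] [ 9.99423868e-01  3.39393451e-02 -1.96750769e-04 -1.16987638e-04]
297.3186396354542 251.57138342222592 192.44435054204658 [ 0.58168338 -0.19994318  0.38421545] [-0.0976091   0.09095446 -0.67681836  0.72395901] 0.0 0.69353986
```

View pics/w1.png

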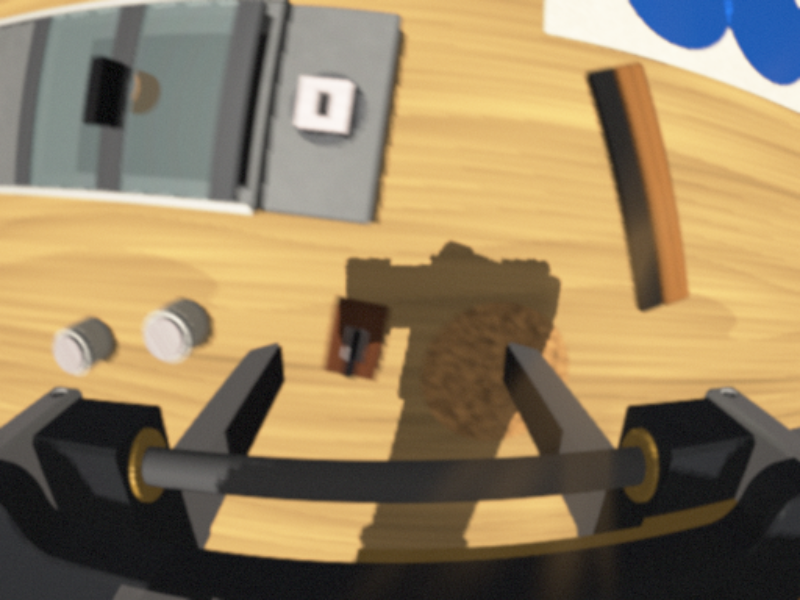

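The wrist view (800×600) shows the tins at (80,345) and (175,330), the key in its stand at (352,345), the switch slot at (324,104), the handle at (108,92) and the jar at (145,93). The slot and the key both run along image vertical.

```bash
cat >> h.py <<'E'
def wcloud(f):
    h,w=f["depth"].shape; v,u=np.mgrid[:h,:w]; a=(u-f["cx"])/f["fx"]; b=(v-f["cy"])/f["fy"]
    r=np.hypot(a,b)+1e-9; t=np.tan(r)/r; d=f["depth"]
    p=np.stack([a*t*d,-b*t*d,-d],-1); M=R.from_quat(np.ravel(f["attitude"])).as_matrix()
    return p@M.T+np.array(f["origin"])
def box(c,f,x0,x1,y0,y1,z0,z1):
    return (c[...,0]>x0)&(c[...,0]<x1)&(c[...,1]>y0)&(c[...,1]<y1)&(c[...,2]>z0)&(c[...,2]<z1)&(f["depth"]>0)
def rect(q): 
    (c,s,a)=cv2.minAreaRect((q[:,:2]*1000).astype(np.float32)); return np.round(c,1),np.round(s,1),round(a,1),np.median(q[:,2]).round(4),len(q)
E
python3 - <<'E'
from h import *
f=dict(np.load("w1.npz")); c=wcloud(f)
for k,b in dict(tA=(.37,.47,.05,.14,.044,.06),tB=(.39,.49,-.06,.03,.044,.06),stand=(.40,.49,-.23,-.13,.02,.032),bow=(.40,.49,-.23,-.13,.058,.08),barrel=(.58,.67,-.2,-.1,.055,.075),handle=(.58,.7,-.05,.06,.085,.12),coaster=(.33,.5,-.4,-.23,.003,.009),console=(.5,.75,-.25,-.09,.035,.046),bench=(.5,.52,-.35,-.3,-.02,.02)).items():
    m=box(c,f,*b)
    if m.sum()>4: print(k,rect(c[m]))
# keyway slot: dark pixels in barrel top
m=box(c,f,.60,.65,-.175,-.125,.02,.09); g=f["pixels"].mean(-1)
q=c[m&(g<90)]; print("slot",len(q)); 
if len(q)>4: print(rect(q))
s=read_state(); print(s['joints'].round(3))
E
```

```text
tA (array([417.,  92.]), array([40.8, 41. ]), 5.9, np.float64(0.0495), 430)
tB (array([443.6, -19.9]), array([44.1, 40.9]), 53.8, np.float64(0.0495), 627)
stand (array([ 444.3, -179.8]), array([45.4, 60.2]), 82.3, np.float64(0.026), 1250)
bow (array([ 444.6, -179.9]), array([10.1, 29. ]), 81.6, np.float64(0.0636), 198)
barrel (array([ 623.5, -136. ]), array([66.6, 89.4]), 86.3, np.float64(0.0641), 1421)
handle (array([641. ,  12.9]), array([13.3, 50.3]), 85.0, np.float64(0.099), 654)
coaster (array([ 414.5, -305.7]), array([131.2, 138.7]), 58.3, np.float64(0.005), 4942)
console (array([ 628.8, -142.4]), array([103.5, 165.7]), 85.6, np.float64(0.0397), 8855)
bench (array([ 510. , -325.1]), array([49.7, 20. ]), 90.0, np.float64(-0.0001), 496)
slot 63
(array([ 626.7, -158.3]), array([23.4, 34.2]), 87.4, np.float64(0.05), 63)
[ 0.386  0.222 -0.147  1.89   0.036  1.032 -1.276]
```

Call:
step_arm --steps '[[0,[0.56,0.89,0],[0,0,-0.172]],[0,[0.56,0.89,0],[0,0,-0.172]],[0,[0.56,0.89,0],[0,0,-0.172]],[0,[0.56,0.89,0],[0,0,-0.172]],[0,[0.56,0.89,0],[0,0,-0.172]],[0,[0.56,0.89,0],[0,0,-0.172]],[0,[0,0,0],[0,0,0]],[0,[0,0,0],[0,0,0]]]'

```text
time: 3.15
tool_pos: [0.6049, -0.0458, 0.2051]
tcp_rot: [1.0, -0.02, -0.0, 0.0]
force: [-0.1, 0.5, 0.8]
opening: 0.0939
grip_force: 0.0
```

```bash
python3 - <<'E'
from h import *
s=read_state(); print(s["time"],s["tool_pos"].round(4),R.from_quat(s["tcp_rot"]).as_matrix().round(3).tolist(),s['joints'].round(3))
f=grab_frame("wrist"); np.savez("w2.npz",**f); cv2.imwrite("pics/w2.png",cv2.resize(f["pixels"][:,:,::-1],(800,600)))
c=wcloud(f)
for k,b in dict(tA=(.37,.47,.05,.14,.044,.06),tB=(.39,.49,-.06,.03,.044,.06),bow=(.40,.49,-.23,-.13,.058,.08),barrel=(.58,.67,-.2,-.1,.055,.075),handle=(.58,.7,-.05,.06,.085,.12),deck=(.5,.8,.12,.33,.05,.06)).items():
    m=box(c,f,*b)
    if m.sum()>4: print(k,rect(c[m]))
E
```

```text
3.15 [ 0.6049 -0.0458  0.2051] [[0.999, -0.04, -0.001], [-0.04, -0.999, -0.0], [-0.001, 0.0, -1.0]] [ 0.136  0.325 -0.209  1.753  0.076  1.072 -1.708]
tA (array([401.3,  94.2]), array([30. ,  7.6]), 85.2, np.float64(0.05), 59)
tB (array([455.4, -18.9]), array([42.5, 18. ]), 86.6, np.float64(0.0493), 245)
barrel (array([ 622. , -135.6]), array([66.2, 89.3]), 84.8, np.float64(0.0643), 1351)
handle (array([641.5,  13.4]), array([12.4, 49. ]), 85.5, np.float64(0.1004), 716)
deck (array([656.9, 219.3]), array([184.9, 154.7]), 85.6, np.float64(0.0576), 11578)
```

View pics/w2.png

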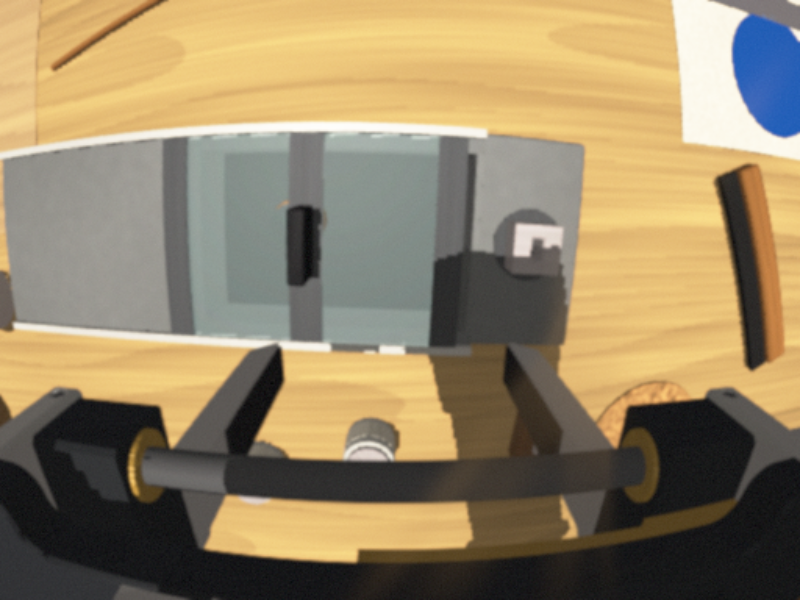

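The handle is centred at (641,13) mm with its top at 100 mm, as expected. I'm moving in to grasp it.

Call:
step_arm --steps '[[0,[0.607,0.983,0],[0,0,-0.17]],[0,[0.607,0.983,0],[0,0,-0.17]],[0,[0,0,-0.9],[0,0,0]],[0,[0,0,-0.9],[0,0,0]],[0,[0,0,-0.9],[0,0,0]],[0,[0,0,-0.9],[0,0,0]],[0,[0,0,-0.75],[0,0,0]],[0,[0,0,0],[0,0,0]]]'

```text
time: 4.2
tool_pos: [0.6404, 0.0126, 0.0736]
tcp_rot: [0.999, -0.038, -0.001, 0.0]
force: [0.6, -0.0, 0.3]
opening: 0.0941
grip_force: 0.0
```

Call:
step_arm --steps '[[1,[0,0,0],[0,0,0]],[1,[0,0,0],[0,0,0]],[1,[0,0,0],[0,0,0]],[1,[0,0,0],[0,0,0]],[1,[0,0,0],[0,0,0]],[1,[0,0,0],[0,0,0]],[1,[0,0,0],[0,0,0]],[1,[0,0,0],[0,0,0]]]'

```text
time: 5.2
tool_pos: [0.6418, 0.0139, 0.0749]
tcp_rot: [0.999, -0.038, 0.0, -0.0]
force: [0.0, -0.5, 0.0]
opening: 0.0175
grip_force: 0.0
```

Call:
step_arm --steps '[[1,[0,0,0],[0,0,0]],[1,[0,0,0],[0,0,0]],[1,[0,0,0],[0,0,0]],[1,[0.05,0.665,0],[0,0,0]],[1,[0.05,0.665,0],[0,0,0]],[1,[0.05,0.665,0],[0,0,0]],[1,[0.05,0.665,0],[0,0,0]],[1,[0.05,0.665,0],[0,0,0]]]'

```text
time: 6.2
tool_pos: [0.6495, 0.1152, 0.075]
tcp_rot: [0.999, -0.037, 0.0, -0.0]
force: [4.4, -2.9, -3.7]
opening: 0.0115
grip_force: 30.0
```

Call:
step_arm --steps '[[1,[0.05,0.665,0],[0,0,0]],[1,[0.05,0.665,0],[0,0,0]],[1,[0.05,0.665,0],[0,0,0]],[1,[0.05,0.665,0],[0,0,0]],[1,[0.05,0.65,0],[0,0,0]],[1,[0,0,0],[0,0,0]],[1,[0,0,0],[0,0,0]],[1,[0,0,0],[0,0,0]]]'

```text
time: 7.2
tool_pos: [0.6561, 0.1989, 0.0747]
tcp_rot: [0.999, -0.042, -0.002, 0.008]
force: [-14.4, -58.1, 27.2]
opening: 0.0171
grip_force: 30.0
```

The force shows the guard has reached its stop. The handle started about 15 mm from the well's centre, so the guard was probably already slightly open. I'll relax, release and look.

Call:
step_arm --steps '[[1,[-0.03,-0.4,0],[0,0,0]],[1,[0,-0.05,0],[0,0,0]],[0,[0,0,0],[0,0,0]],[0,[0,0,0],[0,0,0]],[0,[0,0,0],[0,0,0]],[0,[0,0,0],[0,0,0]],[0,[0,0,0.6],[0,0,0]],[0,[0,0,1],[0,0,0]]]'

```text
time: 8.2
tool_pos: [0.6554, 0.1995, 0.1237]
tcp_rot: [0.999, -0.037, -0.001, 0.0]
force: [-0.8, 0.9, 0.7]
opening: 0.0687
grip_force: 0.0
```

Call:
step_arm --steps '[[0,[0,0,1],[0,0,0]],[0,[0,0,1],[0,0,0]],[0,[0,-1,0.6],[0,0,0]],[0,[-0.3,-1,0],[0,0,0]],[0,[-0.6,-1,0],[0,0,0]],[0,[-0.6,-1,0],[0,0,0]],[0,[-0.6,-1,0],[0,0,0]],[0,[-0.6,-1,0],[0,0,0]]]'

```text
time: 9.2
tool_pos: [0.5744, 0.0186, 0.2024]
tcp_rot: [0.999, -0.038, 0.001, -0.0]
force: [-0.8, -0.4, -0.7]
opening: 0.094
grip_force: 0.0
```

```bash
python3 - <<'E'
from h import *
s=read_state(); print(s["time"],s["tool_pos"].round(4),s["tcp_rot"],s["force"].round(1))
f=grab_frame("wrist"); np.savez("w3.npz",**f); cv2.imwrite("pics/w3.png",cv2.resize(f["pixels"][:,:,::-1],(800,600)))
c=wcloud(f)
for k,b in dict(tA=(.37,.47,.05,.14,.044,.06),tB=(.39,.49,-.06,.03,.044,.06),handle=(.58,.75,.1,.3,.085,.12),jar=(.57,.72,-.09,.085,.052,.066),jar2=(.585,.69,-.09,.085,.03,.07),floor=(.55,.72,-.1,.09,.001,.012)).items():
    m=box(c,f,*b)
    if m.sum()>4: print(k,rect(c[m]))
E
```

```text
9.2 [0.5744 0.0186 0.2024] [ 9.99293382e-01 -3.75795986e-02  7.00328538e-04 -1.39245402e-04] [-0.8 -0.4 -0.7]
tA (array([430.9,  93.7]), array([38.8, 13.6]), 87.4, np.float64(0.0488), 174)
tB (array([444.4, -18.1]), array([42.7, 41.5]), 87.2, np.float64(0.0498), 698)
handle (array([655.4, 194.7]), array([13.6, 50. ]), 84.3, np.float64(0.0995), 706)
jar (array([645. ,  -2.4]), array([174.9, 150. ]), 90.0, np.float64(0.0578), 3840)
jar2 (array([657.8,  48.6]), array([87.1, 40. ]), 71.8, np.float64(0.0575), 938)
floor (array([639.7,  -5. ]), array([199.2, 131.5]), 85.4, np.float64(0.0064), 14339)
```

View pics/w3.png

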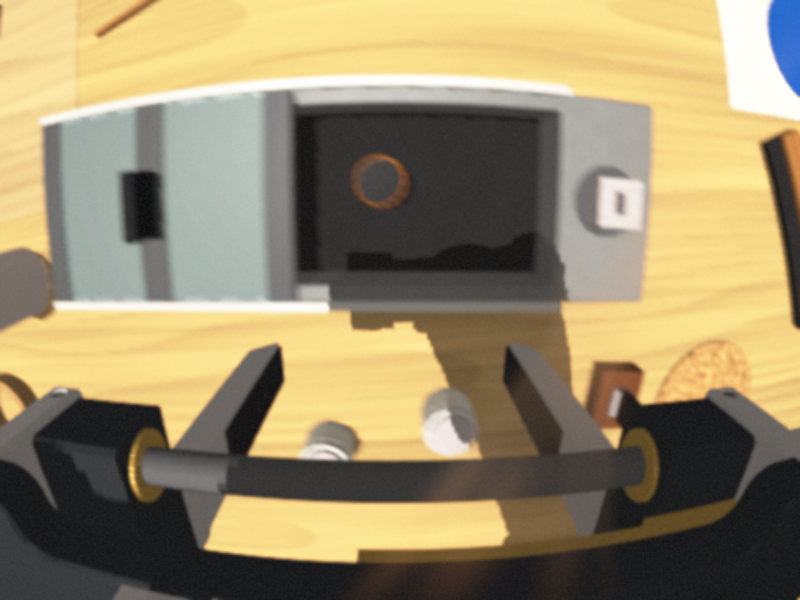

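The guard is fully open: the handle is at (655,195) and the well's centre is near (640,−5). The jar's cap is at pixel (381,182) in the 800×600 view.

```bash
python3 - <<'E'
from h import *
f=dict(np.load("w3.npz")); c=wcloud(f)
for (u,v) in ((381,182),(375,185),(385,178)): print(c[int(v*.64),int(u*.64)].round(4))
p=c[int(182*.64),int(381*.64)]
for z0,z1 in ((.05,.07),(.035,.05)):
  m=box(c,f,p[0]-.035,p[0]+.035,p[1]-.04,p[1]+.04,z0,z1); q=c[m]; print(rect(q), cv2.minEnclosingCircle((q[:,:2]*1000).astype(np.float32)))
g=f["pixels"].mean(-1); m=box(c,f,.6,.655,-.185,-.12,.055,.075); print(rect(c[m]),cv2.minEnclosingCircle((c[m][:,:2]*1000).astype(np.float32)))
m=box(c,f,.6,.655,-.175,-.13,.0,.075)&(g<110); print(rect(c[m]))
x=f["pixels"][118:146,380:415].mean(-1).astype(int); print(x[::2,::2])
E
```

```text
[0.6489 0.0213 0.0579]
[0.647  0.0247 0.06  ]
[0.6519 0.0179 0.0586]
(array([651.3,  24.5]), array([30.3, 32.8]), 85.7, np.float64(0.0577), 685) ((651.2969360351562, 24.745878219604492), 16.407981872558594)
(array([651. ,  24.7]), array([36. , 36.7]), 41.0, np.float64(0.0454), 171) ((651.250244140625, 24.632368087768555), 18.924823760986328)
(array([ 628.4, -150.8]), array([37.2, 36.3]), 86.1, np.float64(0.0647), 905) ((628.330078125, -150.46920776367188), 25.206417083740234)
(array([ 611.6, -135.8]), array([22. ,  7.3]), 32.1, np.float64(0.0415), 16)
[[115 145 196 227 237 238 238 238 238 238 238 238 238 237 235 222 193 175]
 [111 153 197 228 235 236 232 232 234 234 235 235 235 235 232 219 197 174]
 [113 156 202 229 237 236 226 207 208 220 229 234 234 235 232 218 193 172]
 [115 157 204 231 238 238 225 190 154 172 215 232 235 236 232 217 190 170]
 [118 158 205 232 238 237 227 189 139 151 197 228 237 237 233 218 190 171]
 [116 164 205 231 236 234 222 187 139 150 193 226 236 238 234 216 186 171]
 [115 166 210 233 237 236 222 183 137 152 199 227 234 235 231 216 186 172]
 [118 168 214 236 239 237 221 181 132 152 200 229 235 236 229 212 184 176]
 [118 171 215 236 239 237 222 180 132 160 201 227 237 237 231 214 184 179]
 [121 166 212 236 239 237 231 206 169 173 208 231 236 237 230 213 180 181]
 [123 169 212 233 236 237 234 229 221 217 220 230 234 235 229 209 181 183]
 [124 173 214 232 235 237 236 235 233 233 232 234 234 233 226 207 177 184]
 [122 175 219 234 236 235 235 236 235 235 236 234 235 235 227 205 180 184]
 [106 134 183 216 221 223 223 228 231 231 233 233 234 232 222 201 180 185]]
```

Call:
step_arm --steps '[[0.35,[0.855,0.07,-0.3],[0,0,0]],[0.35,[0.855,0.07,-0.5],[0,0,0]],[0.35,[0.855,0.07,-0.6],[0,0,0]],[0.35,[0,0,-1],[0,0,0]],[0.35,[0,0,-1],[0,0,0]],[0.35,[0,0,-1],[0,0,0]],[0.35,[0,0,-1],[0,0,0]],[0.35,[0,0,-0.8],[0,0,0]]]'

```text
time: 10.25
tool_pos: [0.6521, 0.026, 0.015]
tcp_rot: [0.999, -0.038, 0.0, -0.0]
force: [-0.1, 1.1, -0.7]
opening: 0.0611
grip_force: 0.0
```

Call:
step_arm --steps '[[0.35,[0,0,0],[0,0,0]],[1,[0,0,0],[0,0,0]],[1,[0,0,0],[0,0,0]],[1,[0,0,0],[0,0,0]],[1,[0,0,0],[0,0,0]],[1,[0,0,0],[0,0,0]],[1,[0,0,0],[0,0,0]],[1,[0,0,0.3],[0,0,0]]]'

```text
time: 11.25
tool_pos: [0.6515, 0.0257, 0.0241]
tcp_rot: [0.999, -0.038, -0.0, 0.0]
force: [-0.4, -0.3, -0.6]
opening: 0.0373
grip_force: 30.0
```

Call:
step_arm --steps '[[1,[0,0,1],[0,0,0]],[1,[0,0,1],[0,0,0]],[1,[0,0,1],[0,0,0]],[1,[0,0,1],[0,0,0]],[1,[-0.66,-0.92,0],[0,0,0]],[1,[-0.66,-0.92,0],[0,0,0]],[1,[-0.66,-0.92,0],[0,0,0]],[1,[-0.66,-0.92,0],[0,0,0]]]'

```text
time: 12.25
tool_pos: [0.5719, -0.0855, 0.1446]
tcp_rot: [0.999, -0.038, 0.0, 0.0]
force: [-0.3, -1.0, -0.8]
opening: 0.0376
grip_force: 30.0
```

Call:
step_arm --steps '[[1,[-0.66,-0.92,0],[0,0,0]],[1,[-0.66,-0.92,0],[0,0,0]],[1,[-0.66,-0.92,0],[0,0,0]],[1,[-0.66,-0.92,0],[0,0,0]],[1,[-0.66,-0.92,0],[0,0,0]],[1,[-0.66,-0.92,0],[0,0,0]],[1,[-0.66,-0.92,0],[0,0,0]],[1,[-0.66,-0.92,0],[0,0,0]]]'

```text
time: 13.25
tool_pos: [0.4135, -0.3063, 0.1446]
tcp_rot: [0.999, -0.038, 0.0, 0.0]
force: [0.9, -0.4, -0.8]
opening: 0.038
grip_force: 30.0
```

Call:
step_arm --steps '[[1,[0,0,-0.9],[0,0,0]],[1,[0,0,-0.9],[0,0,0]],[1,[0,0,-0.9],[0,0,0]],[1,[0,0,-0.9],[0,0,0]],[1,[0,0,-0.5],[0,0,0]],[1,[0,0,-0.1],[0,0,0]],[1,[0,0,0],[0,0,0]],[1,[0,0,0],[0,0,0]]]'

```text
time: 14.25
tool_pos: [0.4147, -0.3058, 0.0188]
tcp_rot: [0.999, -0.038, 0.001, 0.0]
force: [0.8, -0.5, -2.0]
opening: 0.0376
grip_force: 30.0
```

Call:
step_arm --steps '[[1,[0,0,-0.13],[0,0,0]],[1,[0,0,0],[0,0,0]],[0.3,[0,0,0],[0,0,0]],[0.3,[0,0,0],[0,0,0]],[0.3,[0,0,0],[0,0,0]],[0.3,[0,0,0.5],[0,0,0]],[0.3,[0,0,1],[0,0,0]],[0.3,[0,0,1],[0,0,0]]]'

```text
time: 15.25
tool_pos: [0.4141, -0.3054, 0.0908]
tcp_rot: [0.999, -0.038, 0.0, -0.0]
force: [-0.9, 0.0, -0.1]
opening: 0.066
grip_force: 0.0
```

Call:
step_arm --steps '[[0,[0,0,1],[0,0,0]],[0,[0,0,1],[0,0,0]],[0,[0.4,0.9,1],[0,0,0]],[0,[0.4,0.9,0.7],[0,0,0]],[0,[0.4,0.9,0],[0,0,0]],[0,[0.4,0.9,0],[0,0,0]],[0,[0.4,0.9,0],[0,0,0]],[0,[0.4,0.9,0],[0,0,0]]]'

```text
time: 16.25
tool_pos: [0.4864, -0.1425, 0.2012]
tcp_rot: [0.999, -0.038, 0.0, 0.0]
force: [-0.3, -0.5, -0.6]
opening: 0.0936
grip_force: 0.0
```

```bash
cat > look.py <<'E'
from h import *
import sys
n=sys.argv[1]
s=read_state(); print(s["time"],s["tool_pos"].round(4),s["tcp_rot"].round(4),s['joints'].round(2))
f=grab_frame("wrist"); np.savez(n+".npz",**f); cv2.imwrite(f"pics/{n}.png",cv2.resize(f["pixels"][:,:,::-1],(800,600)))
t=grab_frame("top"); np.savez(n+"t.npz",**t); save(t,n+"t.png")
for nm,c,g in (("wrist",wcloud(f),f),("top",cloud(t),t)):
  # vertical cylinders on bench: lid-height blobs outside gripper
  c2=c.copy(); m=box(c,g,.3,.78,-.45,.3,.042,.068)
  k,l=cv2.connectedComponents(m.astype(np.uint8))
  for i in range(1,k):
    q=c[l==i]
    if 25<len(q)<1500: print(nm,rect(q))
E
python3 look.py w4
```

```text
16.25 [ 0.4864 -0.1425  0.2012] [ 9.993e-01 -3.760e-02  4.000e-04  2.000e-04] [ 0.32  0.16 -0.18  1.97  0.03  1.01 -1.52]
wrist (array([ 630.3, -150.6]), array([43.6, 48.8]), 74.2, np.float64(0.0645), 1189)
wrist (array([ 444.6, -180.1]), array([10.3, 29.1]), 82.9, np.float64(0.0634), 304)
wrist (array([448.8, -16.2]), array([32.2, 43.5]), 29.9, np.float64(0.0495), 651)
wrist (array([ 414. , -304.7]), array([35.3, 34.2]), 4.2, np.float64(0.0565), 631)
wrist (array([416.9,  92.7]), array([44. , 42.1]), 68.4, np.float64(0.0492), 631)
top (array([ 628.7, -147.7]), array([45.3, 58.7]), 79.4, np.float64(0.0618), 126)
top (array([439.6, -15.8]), array([41.8, 42. ]), 45.6, np.float64(0.0484), 108)
top (array([412.1,  94.8]), array([40.6, 40.8]), 0.8, np.float64(0.049), 108)
```

View pics/w4t.png

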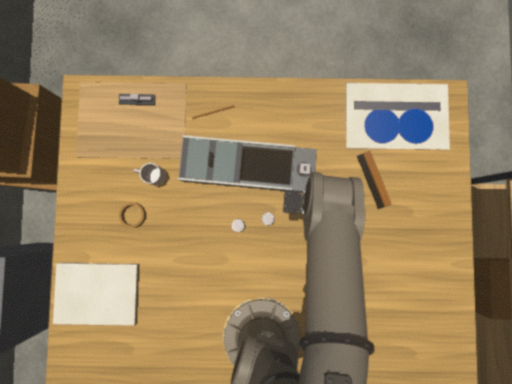

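Only two tins are present, and the jar stands on the coaster at (414,−305). Next is tin B.

Call:
step_arm --steps '[[0.2,[-0.283,0.823,0],[0,0,0]],[0.2,[-0.283,0.823,0],[0,0,0]],[0.2,[-0.283,0.823,0],[0,0,0]],[0.2,[-0.283,0.823,0],[0,0,0]],[0.2,[-0.283,0.823,0],[0,0,0]],[0.2,[0,0,-0.91],[0,0,0]],[0.2,[0,0,-0.91],[0,0,0]],[0.2,[0,0,-0.91],[0,0,0]]]'

```text
time: 17.35
tool_pos: [0.4438, -0.0206, 0.1182]
tcp_rot: [0.999, -0.038, 0.001, 0.0]
force: [-0.3, -0.1, -0.5]
opening: 0.0751
grip_force: 0.0
```

Call:
step_arm --steps '[[0.2,[0,0,-0.91],[0,0,0]],[0.2,[0,0,-0.91],[0,0,0]],[0.2,[0,0,-0.91],[0,0,0]],[0.2,[0,0,-0.91],[0,0,0]],[0.2,[0,0,0],[0,0,0]],[1,[0,0,0],[0,0,0]],[1,[0,0,0],[0,0,0]],[1,[0,0,0],[0,0,0]]]'

```text
time: 18.35
tool_pos: [0.4443, -0.02, 0.0098]
tcp_rot: [0.999, -0.038, 0.001, -0.0]
force: [-0.1, 1.0, 1.4]
opening: 0.0488
grip_force: 0.7
```

Call:
step_arm --steps '[[1,[0,0,0],[0,0,0]],[1,[0,0,0],[0,0,0]],[1,[0,0,0],[0,0,0]],[1,[0,0,0],[0,0,0]],[1,[0,0,1],[0,0,0]],[1,[0,0,1],[0,0,0]],[1,[0,0,1],[0,0,0]],[1,[0,0,1],[0,0,0]]]'

```text
time: 19.35
tool_pos: [0.4435, -0.02, 0.1301]
tcp_rot: [0.999, -0.038, 0.0, -0.0]
force: [0.0, -0.8, -2.2]
opening: 0.0456
grip_force: 30.0
```

Call:
step_arm --steps '[[1,[0.921,-0.117,0],[0,0,0]],[1,[0.921,-0.117,0],[0,0,0]],[1,[0.921,-0.117,0],[0,0,0]],[1,[0.921,-0.117,0],[0,0,0]],[1,[0.921,-0.117,0],[0,0,0]],[1,[0.921,-0.117,0],[0,0,0]],[1,[0.921,-0.117,0],[0,0,0]],[1,[0,0,-0.8],[0,0,0]]]'

```text
time: 20.35
tool_pos: [0.6396, -0.0448, 0.1059]
tcp_rot: [0.999, -0.038, 0.002, -0.0]
force: [-1.0, 0.4, -2.2]
opening: 0.0455
grip_force: 30.0
```

Call:
step_arm --steps '[[1,[0,0,-0.8],[0,0,0]],[1,[0,0,-0.8],[0,0,0]],[1,[0,0,-0.8],[0,0,0]],[1,[0,0,-0.4],[0,0,0]],[1,[0,0,-0.16],[0,0,0]],[1,[0,0,0],[0,0,0]],[1,[0,0,0],[0,0,0]],[1,[0,0,0],[0,0,0]]]'

```text
time: 21.35
tool_pos: [0.6375, -0.0445, 0.0167]
tcp_rot: [0.999, -0.038, 0.0, -0.0]
force: [0.5, -1.0, -2.1]
opening: 0.0455
grip_force: 30.0
```

Call:
step_arm --steps '[[1,[0,0,-0.02],[0,0,0]],[0.35,[0,0,0],[0,0,0]],[0.35,[0,0,0],[0,0,0]],[0.35,[0,0,0],[0,0,0]],[0.35,[0,0,0.4],[0,0,0]],[0.35,[0,0,1],[0,0,0]],[0.35,[0,0,1],[0,0,0]],[0.35,[0,0,1],[0,0,0]]]'

```text
time: 22.35
tool_pos: [0.6373, -0.0445, 0.1195]
tcp_rot: [0.999, -0.038, 0.0, -0.0]
force: [0.4, 0.9, 0.3]
opening: 0.0608
grip_force: 0.0
```

Call:
step_arm --steps '[[0.2,[-0.92,0.2,1],[0,0,0]],[0.2,[-0.92,0.2,1],[0,0,0]],[0.2,[-0.92,0.2,0],[0,0,0]],[0.2,[-0.92,0.2,0],[0,0,0]],[0.2,[-0.92,0.2,0],[0,0,0]],[0.2,[0,0,0],[0,0,0]],[0.2,[0,0,0],[0,0,0]],[0.2,[0,0,0],[0,0,0]]]'

```text
time: 23.35
tool_pos: [0.4998, -0.0147, 0.1777]
tcp_rot: [0.999, -0.038, 0.0, -0.0]
force: [0.6, -0.1, -0.5]
opening: 0.0754
grip_force: 0.0
```

```bash
python3 look.py w5
```

```text
23.35 [ 0.4998 -0.0147  0.1777] [ 9.993e-01 -3.770e-02  2.000e-04 -1.000e-04] [ 0.17  0.19 -0.3   2.01  0.07  0.96 -1.81]
wrist (array([634.2, -45.1]), array([45.3, 44.9]), 22.7, np.float64(0.0553), 1495)
wrist (array([ 630.7, -149.5]), array([45.4, 45. ]), 77.3, np.float64(0.0642), 1397)
wrist (array([ 445. , -179.3]), array([10.9, 30.3]), 83.4, np.float64(0.0604), 390)
wrist (array([ 415.3, -304.4]), array([34.8, 36.3]), 27.7, np.float64(0.0563), 495)
wrist (array([429.7, 108.7]), array([ 4.6, 22.7]), 47.7, np.float64(0.0439), 44)
top (array([634.8, -43.2]), array([38.6, 41.2]), 0.4, np.float64(0.054), 104)
top (array([ 627. , -151.7]), array([42.4, 53.3]), 77.1, np.float64(0.0632), 114)
top (array([ 442. , -178.8]), array([ 9.6, 27.4]), 81.9, np.float64(0.0613), 29)
top (array([413.2,  93.8]), array([41.8, 39.2]), 45.8, np.float64(0.0483), 107)
top (array([ 410.8, -304.6]), array([33.2, 34.1]), 0.6, np.float64(0.0553), 81)
```

View pics/w5.png

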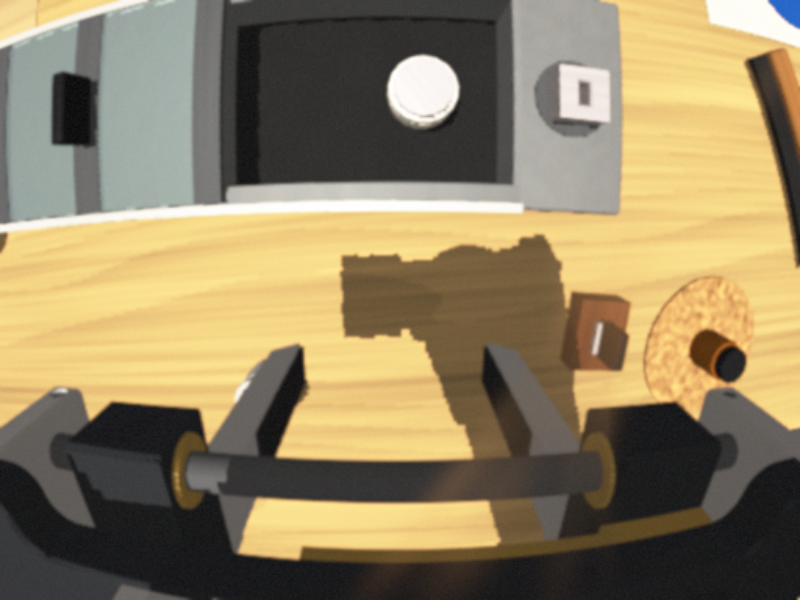

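Tin B is upright in the well at pixel (422,90), and the jar stands on the coaster at (720,355). Tin A hasn't moved.

Call:
step_arm --steps '[[0.2,[-0.69,0.893,0],[0,0,0]],[0.2,[-0.69,0.893,0],[0,0,0]],[0.2,[-0.69,0.893,0],[0,0,0]],[0.2,[-0.69,0.893,0],[0,0,0]],[0.2,[0,0,0],[0,0,0]],[0.2,[0,0,-0.93],[0,0,0]],[0.2,[0,0,-0.93],[0,0,0]],[0.2,[0,0,-0.93],[0,0,0]]]'

```text
time: 24.45
tool_pos: [0.4171, 0.092, 0.093]
tcp_rot: [0.999, -0.038, 0.0, -0.0]
force: [1.1, 0.7, 0.2]
opening: 0.0751
grip_force: 0.0
```

Call:
step_arm --steps '[[0.2,[0,0,-0.93],[0,0,0]],[0.2,[0,0,-0.93],[0,0,0]],[0.2,[0,0,-0.93],[0,0,0]],[0.2,[0,0,0],[0,0,0]],[1,[0,0,0],[0,0,0]],[1,[0,0,0],[0,0,0]],[1,[0,0,0],[0,0,0]],[1,[0,0,0],[0,0,0]]]'

```text
time: 25.45
tool_pos: [0.4169, 0.0927, 0.0108]
tcp_rot: [0.999, -0.038, 0.001, -0.0]
force: [-2.4, -0.4, 10.7]
opening: 0.0457
grip_force: 30.0
```

Call:
step_arm --steps '[[1,[0,0,0],[0,0,0]],[1,[0,0,0],[0,0,0]],[1,[0,0,0],[0,0,0]],[1,[0,0,1],[0,0,0]],[1,[0,0,1],[0,0,0]],[1,[0,0,1],[0,0,0]],[1,[0,0,1],[0,0,0]],[1,[0,0,0],[0,0,0]]]'

```text
time: 26.45
tool_pos: [0.4175, 0.0928, 0.1321]
tcp_rot: [0.999, -0.038, 0.002, -0.0]
force: [0.5, 0.2, -1.6]
opening: 0.0454
grip_force: 30.0
```

Call:
step_arm --steps '[[1,[0.94,-0.24,0],[0,0,0]],[1,[0.94,-0.24,0],[0,0,0]],[1,[0.94,-0.24,0],[0,0,0]],[1,[0.94,-0.24,0],[0,0,0]],[1,[0.94,-0.24,0],[0,0,0]],[1,[0.94,-0.24,0],[0,0,0]],[1,[0.94,-0.24,0],[0,0,0]],[1,[0.94,-0.24,0],[0,0,0]]]'

```text
time: 27.45
tool_pos: [0.6422, 0.0347, 0.1286]
tcp_rot: [0.999, -0.038, -0.001, 0.0]
force: [0.9, 0.2, -1.4]
opening: 0.0456
grip_force: 30.0
```

Call:
step_arm --steps '[[1,[0,0,-0.8],[0,0,0]],[1,[0,0,-0.8],[0,0,0]],[1,[0,0,-0.8],[0,0,0]],[1,[0,0,-0.8],[0,0,0]],[1,[0,0,-0.4],[0,0,0]],[1,[0,0,-0.2],[0,0,0]],[1,[0,0,0],[0,0,0]],[1,[0,0,0],[0,0,0]]]'

```text
time: 28.45
tool_pos: [0.6422, 0.035, 0.0164]
tcp_rot: [0.999, -0.038, 0.0, -0.0]
force: [0.2, 0.4, -1.2]
opening: 0.0456
grip_force: 30.0
```

Call:
step_arm --steps '[[1,[0,0,-0.02],[0,0,0]],[0.35,[0,0,0],[0,0,0]],[0.35,[0,0,0],[0,0,0]],[0.35,[0,0,0],[0,0,0]],[0.35,[0,0,0.4],[0,0,0]],[0.35,[0,0,1],[0,0,0]],[0.35,[0,0,1],[0,0,0]],[0.35,[0,0,1],[0,0,0]]]'

```text
time: 29.45
tool_pos: [0.642, 0.0351, 0.1194]
tcp_rot: [0.999, -0.038, 0.0, -0.0]
force: [0.6, -0.1, -0.3]
opening: 0.0611
grip_force: 0.0
```

Call:
step_arm --steps '[[0.35,[0,0,1],[0,0,0]],[0,[-1,-1,1],[0,0,0]],[0,[-1,-1,1],[0,0,0]],[0,[-1,0,0],[0,0,0]],[0,[0,0,0],[0,0,0]],[0,[0,0,0],[0,0,0]],[0,[0,0,0],[0,0,0]],[0,[0,0,0],[0,0,0]]]'

```text
time: 30.45
tool_pos: [0.5523, -0.0247, 0.2072]
tcp_rot: [0.999, -0.037, -0.0, -0.0]
force: [0.6, 0.7, 0.1]
opening: 0.0942
grip_force: 0.0
```

```bash
python3 look.py w6
```

```text
30.45 [ 0.5523 -0.0247  0.2072] [ 9.993e-01 -3.730e-02 -3.000e-04 -2.000e-04] [ 0.22  0.25 -0.34  1.86  0.09  1.05 -1.8 ]
wrist (array([634.3, -44.7]), array([44.9, 44.4]), 86.0, np.float64(0.0554), 1267)
wrist (array([639.1,  34.3]), array([45.1, 44.8]), 84.7, np.float64(0.0553), 1230)
wrist (array([ 628.4, -150.1]), array([42.3, 40.8]), 88.7, np.float64(0.0644), 1141)
wrist (array([ 445.6, -179.5]), array([10.2, 28.7]), 82.9, np.float64(0.0604), 244)
wrist (array([ 426.5, -303.6]), array([12. , 33.3]), 10.6, np.float64(0.0487), 145)
top (array([644.7,  48.4]), array([23.1, 15. ]), 0.9, np.float64(0.053), 29)
top (array([ 410.8, -304.4]), array([33.2, 33.8]), 0.9, np.float64(0.0546), 82)
```

View pics/w6.png

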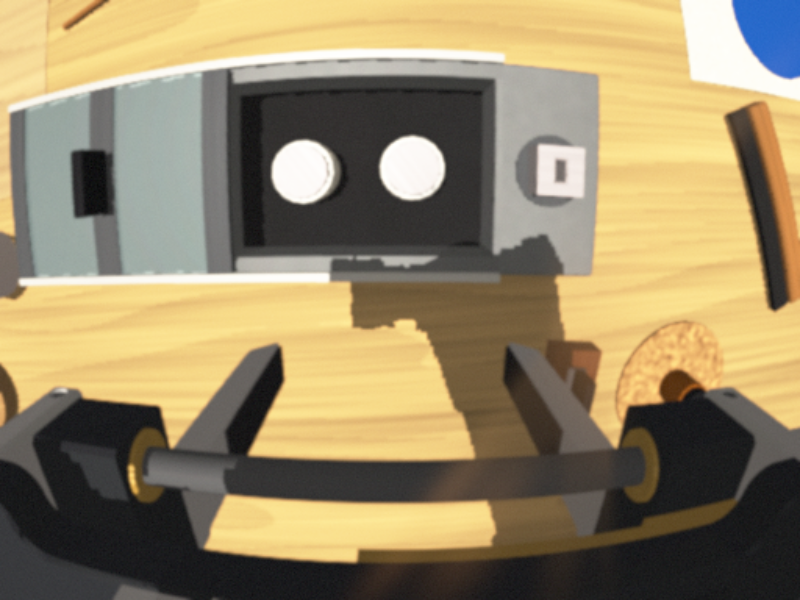

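Both tins stand upright in the well. Now I'll shut the guard.

Call:
step_arm --steps '[[0,[0.43,0.924,0],[0,0,0]],[0,[0.43,0.924,0],[0,0,0]],[0,[0.43,0.924,0],[0,0,0]],[0,[0.43,0.924,0],[0,0,0]],[0,[0.43,0.924,0],[0,0,0]],[0,[0.43,0.924,0],[0,0,0]],[0,[0.43,0.924,0],[0,0,0]],[0,[0.43,0.924,0],[0,0,0]]]'

```text
time: 31.55
tool_pos: [0.6556, 0.1978, 0.2072]
tcp_rot: [0.999, -0.038, -0.0, 0.0]
force: [-0.1, 0.4, 1.0]
opening: 0.0942
grip_force: 0.0
```

Call:
step_arm --steps '[[0,[0,0,-0.88],[0,0,0]],[0,[0,0,-0.88],[0,0,0]],[0,[0,0,-0.88],[0,0,0]],[0,[0,0,-0.88],[0,0,0]],[0,[0,0,-0.88],[0,0,0]],[1,[0,0,0],[0,0,0]],[1,[0,0,0],[0,0,0]],[1,[0,0,0],[0,0,0]]]'

```text
time: 32.55
tool_pos: [0.6559, 0.197, 0.0769]
tcp_rot: [0.999, -0.038, 0.001, -0.0]
force: [-0.1, -0.1, 0.4]
opening: 0.0674
grip_force: 0.0
```

Call:
step_arm --steps '[[1,[0,0,0],[0,0,0]],[1,[0,0,0],[0,0,0]],[1,[0,0,0],[0,0,0]],[1,[0,0,0],[0,0,0]],[1,[0,0,0],[0,0,0]],[1,[0,0,0],[0,0,0]],[1,[0,0,0],[0,0,0]],[1,[0,0,0],[0,0,0]]]'

```text
time: 33.55
tool_pos: [0.6551, 0.1964, 0.0755]
tcp_rot: [0.999, -0.038, -0.0, 0.0]
force: [-1.0, -3.0, 0.9]
opening: 0.0119
grip_force: 30.0
```

Call:
step_arm --steps '[[1,[-0.057,-0.75,0],[0,0,0]],[1,[-0.057,-0.75,0],[0,0,0]],[1,[-0.057,-0.75,0],[0,0,0]],[1,[-0.057,-0.75,0],[0,0,0]],[1,[-0.057,-0.75,0],[0,0,0]],[1,[-0.057,-0.75,0],[0,0,0]],[1,[-0.057,-0.75,0],[0,0,0]],[1,[-0.057,-0.75,0],[0,0,0]]]'

```text
time: 34.55
tool_pos: [0.6411, 0.0153, 0.0755]
tcp_rot: [0.999, -0.038, -0.0, -0.0]
force: [-1.7, 3.0, -2.5]
opening: 0.0117
grip_force: 30.0
```

Call:
step_arm --steps '[[1,[-0.02,-0.3,0],[0,0,0]],[1,[-0.02,-0.2,0],[0,0,0]],[1,[-0.01,-0.1,0],[0,0,0]],[1,[0,-0.05,0],[0,0,0]],[1,[0,-0.05,0],[0,0,0]],[1,[0,0,0],[0,0,0]],[1,[0,0,0],[0,0,0]],[1,[0,0,0],[0,0,0]]]'

```text
time: 35.55
tool_pos: [0.6397, -0.0031, 0.0755]
tcp_rot: [0.999, -0.037, -0.0, -0.0]
force: [-6.3, 4.2, 0.8]
opening: 0.0119
grip_force: 30.0
```

Call:
step_arm --steps '[[1,[0,-0.05,0],[0,0,0]],[1,[0,-0.05,0],[0,0,0]],[1,[0,-0.05,0],[0,0,0]],[1,[0,-0.05,0],[0,0,0]],[1,[0,0,0],[0,0,0]],[1,[0,0,0],[0,0,0]],[1,[0,0,0],[0,0,0]],[1,[0,0,0],[0,0,0]]]'

```text
time: 36.55
tool_pos: [0.6398, -0.0032, 0.0755]
tcp_rot: [0.999, -0.035, -0.0, -0.003]
force: [-5.9, 26.7, -2.4]
opening: 0.0115
grip_force: 30.0
```

The guard is at its shut stop: 27 N and no further motion. I'm releasing it and moving over to view the key.

Call:
step_arm --steps '[[1,[0,0.12,0],[0,0,0]],[1,[0,0,0],[0,0,0]],[0,[0,0,0],[0,0,0]],[0,[0,0,0],[0,0,0]],[0,[0,0,0],[0,0,0]],[0,[0,0,0],[0,0,0]],[0,[0,0,0.5],[0,0,0]],[0,[0,0,1],[0,0,0]]]'

```text
time: 37.55
tool_pos: [0.6394, -0.0067, 0.121]
tcp_rot: [0.999, -0.038, -0.001, -0.0]
force: [0.6, 0.1, -0.0]
opening: 0.0688
grip_force: 0.0
```

Call:
step_arm --steps '[[0.5,[0,0,1],[0,0,0]],[0.5,[0,0,1],[0,0,0]],[0.5,[-0.1,-1,0.6],[0,0,0]],[0.5,[-0.1,-1,0],[0,0,0]],[0.5,[-0.2,-1,0],[0,0,0]],[0.5,[0,-0.8,0],[0,0,0]],[0.5,[0,0,0],[0,0,0]],[0.5,[0,0,0],[0,0,0]]]'

```text
time: 38.55
tool_pos: [0.6282, -0.1197, 0.1993]
tcp_rot: [0.999, -0.037, 0.0, -0.0]
force: [-1.0, -0.5, 0.6]
opening: 0.0471
grip_force: 0.0
```

```bash
python3 look.py w7; python3 - <<'E'
from h import *
f=grab_frame("scene"); cv2.imwrite("pics/s7.png",cv2.resize(f["pixels"][:,:,::-1],(800,600)))
f=dict(np.load("w7.npz"));c=wcloud(f);m=box(c,f,.58,.72,-.05,.06,.085,.12);
if m.sum()>9: print("handle",rect(c[m]))
E
```

```text
38.55 [ 0.6282 -0.1197  0.1993] [ 9.993e-01 -3.730e-02  4.000e-04 -2.000e-04] [ 0.35  0.39 -0.34  1.68  0.14  1.09 -1.68]
wrist (array([ 626.4, -151.4]), array([46.9, 48.9]), 87.8, np.float64(0.0646), 1202)
handle (array([640.3,  -5. ]), array([12.4, 50.1]), 86.2, np.float64(0.1001), 725)
```

View pics/s7.png

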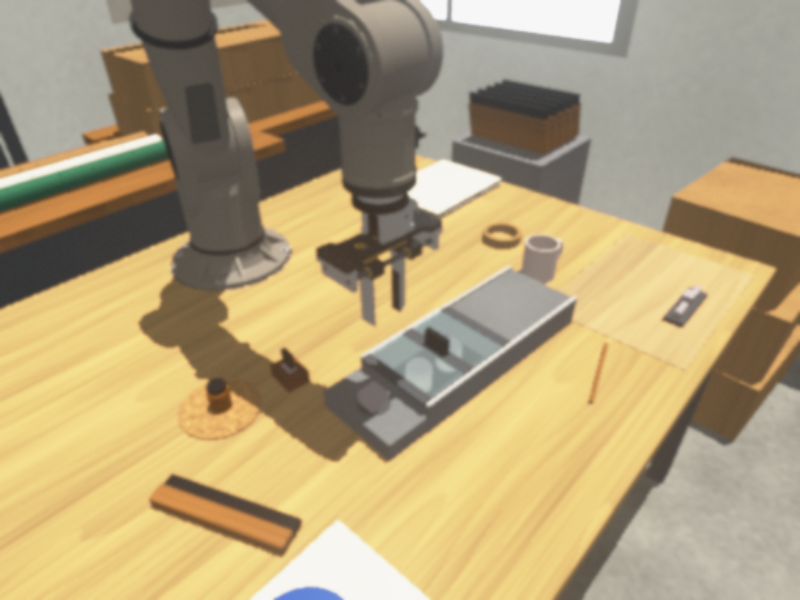

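The guard is shut: the handle is at (640.3,−5.0), 200 mm from its open place. From here, turning clockwise would run joint 7 into its limit, so I'll flip the wrist by +180°. Then I'll view the keyway and the key from matching relative poses so the camera bias cancels.

Call:
step_arm --steps '[[0.5,[0.26,-0.13,0],[0,0,0.9375]],[0.5,[0.26,-0.13,0],[0,0,0.9375]],[0.5,[0.26,-0.13,0],[0,0,0.9375]],[0.5,[0.26,-0.13,0],[0,0,0.9375]],[0.5,[0.26,-0.13,0],[0,0,0.9375]],[0.5,[0.26,-0.13,0],[0,0,0.9375]],[0.5,[0.26,-0.13,0],[0,0,0.9375]],[0.5,[0.26,-0.13,0],[0,0,0.9375]]]'

```text
time: 39.7
tool_pos: [0.6907, -0.1511, 0.1986]
tcp_rot: [0.937, 0.35, 0.0, -0.0]
force: [-0.2, 0.1, 0.1]
opening: 0.0469
grip_force: 0.0
```

Call:
step_arm --steps '[[0.5,[0,0,0],[0,0,0.9375]],[0.5,[0,0,0],[0,0,0.9375]],[0.5,[0,0,0],[0,0,0.9375]],[0.5,[0,0,0],[0,0,0.9375]],[0.5,[0,0,0],[0,0,0.9375]],[0.5,[0,0,0],[0,0,0.9375]],[0.5,[0,0,0],[0,0,0.9375]],[0.5,[0,0,0],[0,0,0.9375]]]'

```text
time: 40.7
tool_pos: [0.6905, -0.151, 0.1986]
tcp_rot: [0.732, 0.682, 0.0, -0.0]
force: [0.6, -1.6, -0.3]
opening: 0.0469
grip_force: 0.0
```

Call:
step_arm --steps '[[0.5,[0,0,0],[0,0,0.9375]],[0.5,[0,0,0],[0,0,0.9375]],[0.5,[0,0,0],[0,0,0.9375]],[0.5,[0,0,0],[0,0,0.9375]],[0.5,[0,0,0],[0,0,0.9375]],[0.5,[0,0,0],[0,0,0.9375]],[0.5,[0,0,0],[0,0,0.9375]],[0.5,[0,0,0],[0,0,0.9375]]]'

```text
time: 41.7
tool_pos: [0.6905, -0.151, 0.1986]
tcp_rot: [0.415, 0.91, 0.0, -0.0]
force: [-0.4, -0.0, 0.3]
opening: 0.047
grip_force: 0.0
```

Call:
step_arm --steps '[[0.5,[0,0,0],[0,0,0.9375]],[0.5,[0,0,0],[0,0,0.9375]],[0.5,[0,0,0],[0,0,0.9375]],[0.5,[0,0,0],[0,0,0.9375]],[0.5,[0,0,0],[0,0,0.9375]],[0.5,[0,0,0],[0,0,0.9375]],[0.5,[0,0,0],[0,0,0.9375]],[0.5,[0,0,0],[0,0,0.9375]]]'

```text
time: 42.7
tool_pos: [0.6905, -0.1511, 0.1986]
tcp_rot: [0.036, 0.999, 0.0, -0.0]
force: [-0.2, -0.7, -0.2]
opening: 0.0471
grip_force: 0.0
```

Call:
step_arm --steps '[[0.5,[0,0,0],[0,0,0]],[0.5,[0,0,0],[0,0,0]],[0.5,[0,0,0],[0,0,0]],[0.5,[0,0,0],[0,0,0]],[0.5,[0,0,0],[0,0,0]],[0.5,[0,0,0],[0,0,0]],[0.5,[0,0,0],[0,0,0]],[0.5,[0,0,0],[0,0,0]]]'

```text
time: 43.7
tool_pos: [0.6904, -0.1519, 0.1986]
tcp_rot: [0.038, 0.999, -0.0, -0.0]
force: [0.9, -0.2, 0.4]
opening: 0.0469
grip_force: 0.0
```

```bash
python3 look.py w8; python3 - <<'E'
from h import *
f=dict(np.load("w8.npz"));c=wcloud(f);m=box(c,f,.595,.665,-.185,-.115,.061,.07);print("barrel",rect(c[m]))
E
```

```text
43.7 [ 0.6904 -0.1519  0.1986] [ 0.0376  0.9993 -0.     -0.    ] [ 0.74  0.66 -0.97  1.49  0.56  1.29  1.21]
wrist (array([ 628.6, -150.7]), array([44. , 40.2]), 83.7, np.float64(0.0646), 1118)
top (array([ 627.5, -149.5]), array([51.4, 54.2]), 78.0, np.float64(0.0626), 119)
top (array([ 441.9, -179.1]), array([10.3, 27.1]), 83.0, np.float64(0.0628), 29)
top (array([ 411.9, -304.6]), array([31.3, 33.9]), 22.9, np.float64(0.0554), 76)
barrel (array([ 636.7, -141.3]), array([56.2, 51. ]), 85.2, np.float64(0.0646), 1063)
```

View pics/w8.png

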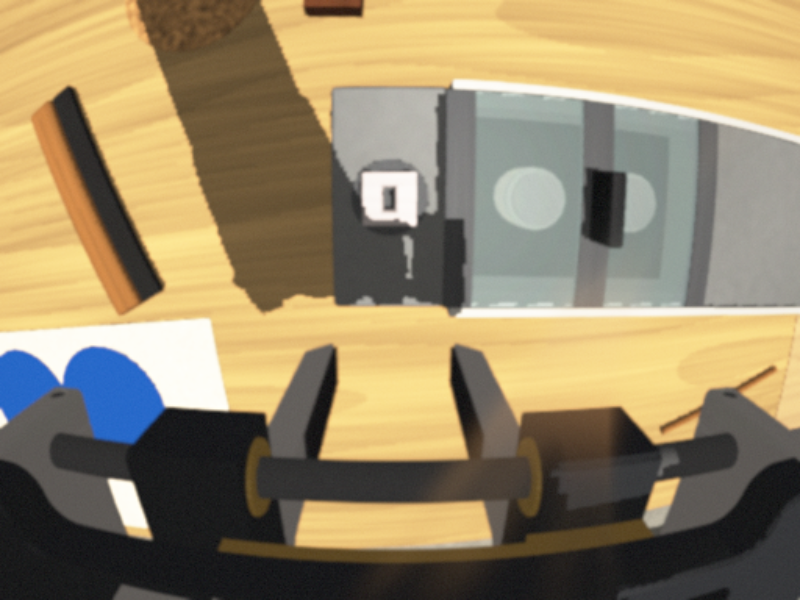

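The slot is clear at pixel (389,199), with both tins under the shut guard. Next I'll take the matching view of the key.

Call:
step_arm --steps '[[0.5,[-0.77,-0.12,0],[0,0,0]],[0.5,[-0.77,-0.12,0],[0,0,0]],[0.5,[-0.77,-0.12,0],[0,0,0]],[0.5,[-0.77,-0.12,0],[0,0,0]],[0.5,[-0.77,-0.12,0],[0,0,0]],[0.5,[-0.77,-0.12,0],[0,0,0]],[0.5,[-0.77,-0.12,0],[0,0,0]],[0.5,[-0.77,-0.12,0],[0,0,0]]]'

```text
time: 44.8
tool_pos: [0.5049, -0.1807, 0.1986]
tcp_rot: [0.038, 0.999, -0.0, 0.0]
force: [-0.1, 0.6, 0.4]
opening: 0.0472
grip_force: 0.0
```

Call:
step_arm --steps '[[0.5,[0,0,0],[0,0,0]],[0.5,[0,0,0],[0,0,0]],[0.5,[0,0,0],[0,0,0]],[0.5,[0,0,0],[0,0,0]],[0.5,[0,0,0],[0,0,0]],[0.5,[0,0,0],[0,0,0]],[0.5,[0,0,0],[0,0,0]],[0.5,[0,0,0],[0,0,0]]]'

```text
time: 45.8
tool_pos: [0.5056, -0.1806, 0.1986]
tcp_rot: [0.038, 0.999, -0.0, 0.0]
force: [0.6, -0.4, 0.0]
opening: 0.0468
grip_force: 0.0
```

```bash
python3 look.py w9; cat >> h.py <<'E'
def onplane(f,u,v,z):
    k=np.array([[f["fx"],0,f["cx"]],[0,f["fy"],f["cy"]],[0,0,1.]]); q=cv2.fisheye.undistortPoints(np.array([[[u,v]]],float),k,np.zeros(4))[0,0]
    d=R.from_quat(np.ravel(f["attitude"])).as_matrix()@np.array([q[0],-q[1],-1]); o=np.array(f["origin"]); return o+d*(z-o[2])/d[2]
E
python3 - <<'E'
from h import *
f=dict(np.load("w8.npz")); g=f["pixels"].mean(-1); 
u0,v0=int(389*.64),int(199*.64); w=g[v0-11:v0+12,u0-8:u0+9]; print(w[::2,::2].astype(int))
wt=np.clip(200-w,0,None); 
v,u=np.mgrid[v0-11:v0+12,u0-8:u0+9]
k,l=cv2.connectedComponents((w<190).astype(np.uint8)); i=l[11,8]; mm=(l==i); wt=wt*mm
U,V=(u*wt).sum()/wt.sum(),(v*wt).sum()/wt.sum(); print("slot px",U,V,mm.sum(),onplane(f,U,V,.065)*1000)
c=wcloud(f); m=box(c,f,.605,.655,-.175,-.127,.061,.07); k,l,st,ce=cv2.connectedComponentsWithStats(m.astype(np.uint8)); j=1+np.argmax(st[1:,4]); print("barrel",rect(c[l==j]))
f=dict(np.load("w9.npz")); c=wcloud(f)
m=box(c,f,.41,.48,-.21,-.15,.058,.07); print("bow",rect(c[m]),c[m].mean(0))
m=box(c,f,.41,.48,-.23,-.13,.022,.03); print("stand",rect(c[m]))
E
```

```text
45.8 [ 0.5056 -0.1806  0.1986] [ 0.0375  0.9993 -0.      0.    ] [ 1.12  0.4  -1.11  1.87  0.4   1.11  1.36]
wrist (array([ 413.6, -305.3]), array([34.2, 36. ]), 47.8, np.float64(0.0565), 781)
wrist (array([ 443.8, -180.2]), array([10.1, 28.2]), 81.9, np.float64(0.0636), 254)
wrist (array([ 627.7, -151.8]), array([36.3, 37.4]), 85.9, np.float64(0.064), 854)
wrist (array([720.1,  67.1]), array([29.8, 17.1]), 86.8, np.float64(0.0647), 110)
top (array([ 624.4, -148.9]), array([49.4, 42. ]), 0.7, np.float64(0.0627), 114)
top (array([ 442. , -179.1]), array([ 9.9, 27.3]), 82.3, np.float64(0.0611), 29)
[[248 247 247 248 247 248 248 248 248]
 [248 247 239 230 231 230 228 241 248]
 [249 248 226 160 145 130 133 235 250]
 [249 248 210 136 115  65 109 236 250]
 [248 249 204 131 116  62 109 235 251]
 [248 247 222 136 123  81 108 232 249]
 [248 248 221 137 123  83 108 233 248]
 [249 248 222 136 121  81 109 233 250]
 [248 248 223 107  79  60 114 234 250]
 [247 247 224 150 141 137 154 231 249]
 [245 246 238 234 234 233 232 243 248]
 [246 247 247 247 248 247 245 244 248]]
slot px 249.18234562784912 127.02081672989256 137 [ 628.52085351 -150.68833339   65.        ]
barrel (array([ 628. , -150.9]), array([35.8, 35.1]), 85.5, np.float64(0.0646), 1050)
bow (array([ 443.8, -180.2]), array([10.1, 28.2]), 81.9, np.float64(0.0636), 254) [ 0.44364079 -0.18020273  0.06356277]
stand (array([ 443.8, -180.2]), array([45.7, 59.9]), 81.5, np.float64(0.0257), 1567)
```

View pics/w9.png

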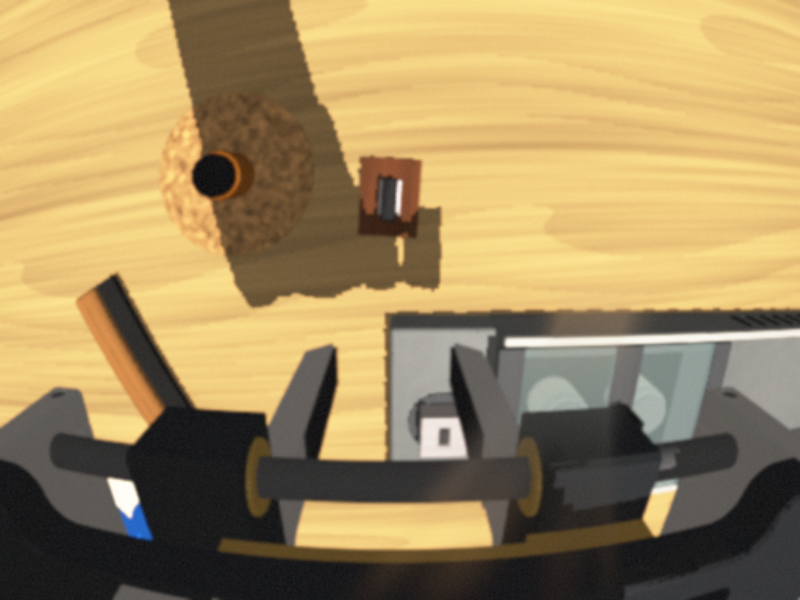

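Call:
step_arm --steps '[[0.5,[-0.511,0.005,0],[0,0,-0.155]],[0.5,[-0.511,0.005,0],[0,0,-0.155]],[0.5,[-0.511,0.005,0],[0,0,-0.155]],[0.5,[-0.511,0.005,0],[0,0,-0.155]],[0.5,[0,0,-0.9],[0,0,0]],[0.5,[0,0,-0.9],[0,0,0]],[0.5,[0,0,-0.9],[0,0,0]],[0.5,[0,0,0],[0,0,0]]]'

```text
time: 46.9
tool_pos: [0.4428, -0.1798, 0.1166]
tcp_rot: [0.07, 0.998, 0.001, -0.001]
force: [0.2, -0.2, 0.5]
opening: 0.0471
grip_force: 0.0
```

```bash
python3 - <<'E'
from h import *
s=read_state(); print(s["tool_pos"].round(4),s["joints"].round(3),np.degrees(2*np.arctan2(s["tcp_rot"][1],s["tcp_rot"][0])))
E
```

```text
[ 0.4428 -0.1798  0.1166] [ 1.145  0.393 -1.054  2.076  0.433  0.914  1.281] 171.96676307047852
```

Call:
step_arm --steps '[[0.5,[0.03,0,-0.6],[0,0,0]],[0.5,[0,0,-0.7],[0,0,0]],[0.5,[0,0,-0.7],[0,0,0]],[0.5,[0,0,-0.7],[0,0,0]],[0.5,[0,0,0],[0,0,0]],[0.5,[0,0,0],[0,0,0]],[1,[0,0,0],[0,0,0]],[1,[0,0,0],[0,0,0]]]'

```text
time: 47.9
tool_pos: [0.4454, -0.1803, 0.0371]
tcp_rot: [0.07, 0.998, -0.0, 0.0]
force: [-0.5, 0.2, 0.4]
opening: 0.0308
grip_force: 0.0
```

Call:
step_arm --steps '[[1,[0,0,0],[0,0,0]],[1,[0,0,0],[0,0,0]],[1,[0,0,0],[0,0,0]],[1,[0,0,0],[0,0,0]],[1,[0,0,0],[0,0,0]],[1,[0,0,0],[0,0,0]],[1,[0,0,0],[0,0,0]],[1,[0,0,0],[0,0,0]]]'

```text
time: 48.9
tool_pos: [0.4452, -0.18, 0.0366]
tcp_rot: [0.07, 0.998, -0.0, 0.0]
force: [-1.3, -0.1, 5.5]
opening: 0.0098
grip_force: 30.0
```

The key is gripped with a 9.8 mm opening. I'm lifting it and carrying it over the keyway.

Call:
step_arm --steps '[[1,[0,0,0.3],[0,0,0]],[1,[0,0,0.7],[0,0,0]],[1,[0,0,1],[0,0,0]],[1,[0,0,1],[0,0,0]],[1,[0,0,0.33],[0,0,0]],[1,[0,0,0],[0,0,0]],[1,[0,0,0],[0,0,0]],[1,[0,0,0],[0,0,0]]]'

```text
time: 49.9
tool_pos: [0.4447, -0.1798, 0.1357]
tcp_rot: [0.07, 0.998, 0.0, -0.001]
force: [0.7, 0.0, -0.8]
opening: 0.0097
grip_force: 30.0
```

Call:
step_arm --steps '[[1,[0.767,0.122,0],[0,0,0.076]],[1,[0.767,0.122,0],[0,0,0.076]],[1,[0.767,0.122,0],[0,0,0.076]],[1,[0.767,0.122,0],[0,0,0.076]],[1,[0.767,0.122,0],[0,0,0.076]],[1,[0.767,0.122,0],[0,0,0.076]],[1,[0.767,0.122,0],[0,0,0.076]],[1,[0.767,0.122,0],[0,0,0.076]]]'

```text
time: 50.9
tool_pos: [0.6297, -0.1504, 0.1355]
tcp_rot: [0.038, 0.999, 0.0, -0.001]
force: [0.2, -0.2, -0.3]
opening: 0.0098
grip_force: 30.0
```

Call:
step_arm --steps '[[1,[0,0,-0.4],[0,0,0]],[1,[0,0,0],[0,0,0]],[1,[0,0,0],[0,0,0]],[1,[0,0,0],[0,0,0]],[1,[0,0,0],[0,0,0]],[1,[0,0,0],[0,0,0]],[1,[0,0,0],[0,0,0]],[1,[0,0,0],[0,0,0]]]'

```text
time: 51.9
tool_pos: [0.6292, -0.1508, 0.1245]
tcp_rot: [0.038, 0.999, -0.0, -0.0]
force: [0.1, -0.3, 0.6]
opening: 0.0097
grip_force: 30.0
```

```bash
python3 - <<'E'
from h import *
s=read_state(); print(s["tool_pos"].round(4),s["joints"].round(3),np.degrees(2*np.arctan2(s["tcp_rot"][1],s["tcp_rot"][0])),s["force"].round(1),s["opening"])
f=grab_frame("scene"); np.savez("s10.npz",**f); a=f["pixels"][200:280,180:300,::-1]; a=cv2.resize(a,(0,0),fx=4,fy=4,interpolation=2)
g=grab_frame("wrist"); np.savez("w10.npz",**g); b=g["pixels"][150:384,150:350,::-1]; b=cv2.resize(b,(300,351))
out=np.zeros((351,780,3),np.uint8); out[:320,:480]=a; out[:,480:]=b; cv2.imwrite("pics/s10.png",out)
E
```

```text
[ 0.6292 -0.1508  0.1245] [ 0.805  0.64  -0.95   1.701  0.575  1.106  1.174] 175.6210492962551 [ 0.1 -0.3  0.6] 0.00972765197563815
```

View pics/s10.png

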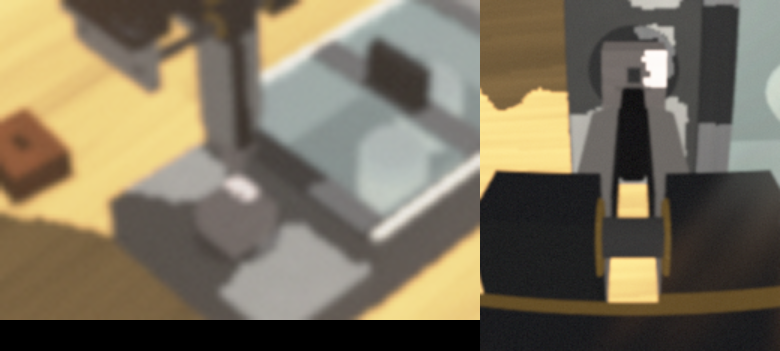

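The key hangs between the fingers, right over the slot. Lowering it carefully.

Call:
step_arm --steps '[[1,[0,0,-0.4],[0,0,0]],[1,[0,0,-0.4],[0,0,0]],[1,[0,0,-0.1],[0,0,0]],[1,[0,0,-0.1],[0,0,0]],[1,[0,0,-0.1],[0,0,0]],[1,[0,0,-0.1],[0,0,0]],[1,[0,0,0],[0,0,0]],[1,[0,0,0],[0,0,0]]]'

```text
time: 53.0
tool_pos: [0.6293, -0.1507, 0.0886]
tcp_rot: [0.038, 0.999, -0.0, 0.0]
force: [-0.5, -0.5, 0.8]
opening: 0.01
grip_force: 30.0
```

Call:
step_arm --steps '[[1,[0,0,-0.1],[0,0,0]],[1,[0,0,-0.1],[0,0,0]],[1,[0,0,-0.1],[0,0,0]],[1,[0,0,-0.1],[0,0,0]],[1,[0,0,-0.05],[0,0,0]],[1,[0,0,0],[0,0,0]],[1,[0,0,0],[0,0,0]],[1,[0,0,0],[0,0,0]]]'

```text
time: 54.0
tool_pos: [0.6293, -0.1508, 0.0756]
tcp_rot: [0.038, 0.999, -0.0, 0.0]
force: [-3.9, 0.2, 10.3]
opening: 0.0097
grip_force: 30.0
```

Call:
step_arm --steps '[[1,[0,0,-0.05],[0,0,0]],[1,[0,0,-0.05],[0,0,0]],[1,[0,0,0],[0,0,0]],[1,[0,0,0],[0,0,0]],[1,[0,0,0],[0,0,0]],[1,[0,0,0],[0,0,0]],[1,[0,0,0],[0,0,0]],[1,[0,0,0],[0,0,0]]]'

```text
time: 55.0
tool_pos: [0.6305, -0.1508, 0.0746]
tcp_rot: [0.038, 0.999, -0.001, 0.001]
force: [-9.2, -1.1, 33.1]
opening: 0.0094
grip_force: 30.0
```

The key is home: force rose to 33 N with no further travel. I'm easing off and turning it clockwise.

Call:
step_arm --steps '[[1,[0,0,0.08],[0,0,0]],[1,[0,0,0],[0,0,0]],[1,[0,0,0],[0,0,-0.5]],[1,[0,0,0],[0,0,-0.75]],[1,[0,0,0],[0,0,-0.75]],[1,[0,0,0],[0,0,-0.75]],[1,[0,0,0],[0,0,-0.75]],[1,[0,0,0],[0,0,-0.75]]]'

```text
time: 56.0
tool_pos: [0.6299, -0.151, 0.0749]
tcp_rot: [0.259, 0.966, -0.0, 0.001]
force: [-0.9, -1.0, 9.4]
opening: 0.0099
grip_force: 30.0
```

```bash
python3 - <<'E'
from h import *
s=read_state(); print(s["tool_pos"].round(4),s["joints"].round(3),np.degrees(2*np.arctan2(s["tcp_rot"][1],s["tcp_rot"][0])),s["force"].round(1),s["moment"].round(2),s["opening"])
E
```

```text
[ 0.6299 -0.151   0.0749] [ 0.72   0.653 -0.816  1.739  0.557  0.996  0.74 ] 149.96874479311634 [-0.9 -1.   9.4] [-0.53 -0.05  0.13] 0.00991703462184461
```

Call:
step_arm --steps '[[1,[0,0,0],[0,0,-0.75]],[1,[0,0,0],[0,0,-0.75]],[1,[0,0,0],[0,0,-0.75]],[1,[0,0,0],[0,0,-0.75]],[1,[0,0,0],[0,0,-0.75]],[1,[0,0,0],[0,0,-0.75]],[1,[0,0,0],[0,0,-0.75]],[1,[0,0,0],[0,0,-0.5]]]'

```text
time: 57.0
tool_pos: [0.6292, -0.1517, 0.0749]
tcp_rot: [0.534, 0.846, -0.001, 0.0]
force: [-4.8, -3.2, 12.7]
opening: 0.0102
grip_force: 30.0
```

Call:
step_arm --steps '[[1,[0,0,0],[0,0,-0.25]],[1,[0,0,0],[0,0,-0.2]],[1,[0,0,0],[0,0,0]],[1,[0,0,0],[0,0,0]],[1,[0,0,0],[0,0,0]],[1,[0,0,0],[0,0,0]],[1,[0,0,0],[0,0,0]],[1,[0,0,0],[0,0,0]]]'

```text
time: 58.0
tool_pos: [0.6291, -0.1517, 0.0749]
tcp_rot: [0.553, 0.833, -0.001, 0.0]
force: [-4.7, -3.2, 13.7]
opening: 0.01
grip_force: 30.0
```

```bash
python3 - <<'E'
from h import *
s=read_state(); print(s["tool_pos"].round(4),s["joints"].round(3),np.degrees(2*np.arctan2(s["tcp_rot"][1],s["tcp_rot"][0])),s["force"].round(1),s["moment"].round(2),s["opening"])
E
```

```text
[ 0.6291 -0.1517  0.0749] [ 0.626  0.606 -0.672  1.745  0.453  0.951  0.171] 112.89104318943484 [-4.7 -3.2 13.7] [-1.08  1.16  0.07] 0.009977378503799941
```

There's no end-stop torque yet because of play in the slot, so I'll keep turning in small steps.

Call:
step_arm --steps '[[1,[0,0,0],[0,0,-0.25]],[1,[0,0,0],[0,0,-0.25]],[1,[0,0,0],[0,0,-0.25]],[1,[0,0,0],[0,0,-0.25]],[1,[0,0,0],[0,0,0]],[1,[0,0,0],[0,0,0]],[1,[0,0,0],[0,0,0]],[1,[0,0,0],[0,0,0]]]'

```text
time: 59.0
tool_pos: [0.629, -0.1518, 0.0749]
tcp_rot: [0.596, 0.803, -0.001, 0.0]
force: [-6.2, -2.6, 15.0]
opening: 0.0096
grip_force: 30.0
```

```bash
python3 - <<'E'
from h import *
s=read_state(); print(s["tool_pos"].round(4),s["joints"].round(3),np.degrees(2*np.arctan2(s["tcp_rot"][1],s["tcp_rot"][0])),s["force"].round(1),s["moment"].round(2),s["opening"])
E
```

```text
[ 0.629  -0.1518  0.0749] [ 0.61   0.599 -0.649  1.746  0.436  0.945  0.079] 106.88735261762062 [-6.2 -2.6 15. ] [-1.08  1.45 -0.  ] 0.009607370464833747
```

```bash
python3 - <<'E'
from h import *
f=grab_frame("wrist"); np.savez("w11.npz",**f); b=f["pixels"][60:300,120:400,::-1]
b=cv2.resize(b,(467,400),interpolation=2)
t=grab_frame("scene"); a=cv2.resize(t["pixels"][200:300,180:280,::-1],(320,320),interpolation=2)
out=np.zeros((400,790,3),np.uint8); out[:,:467]=b; out[:320,470:]=a; cv2.imwrite("pics/w11.png",out)
c=wcloud(f); m=box(c,f,.595,.665,-.185,-.118,.0625,.0675); k,l,st,ce=cv2.connectedComponentsWithStats(m.astype(np.uint8))
for j in range(1,k):
  if st[j,4]>40: print(rect(c[l==j]))
E
```

```text
(array([ 624.8, -143.6]), array([36.4, 20.7]), 25.3, np.float64(0.0648), 879)
```

View pics/w11.png

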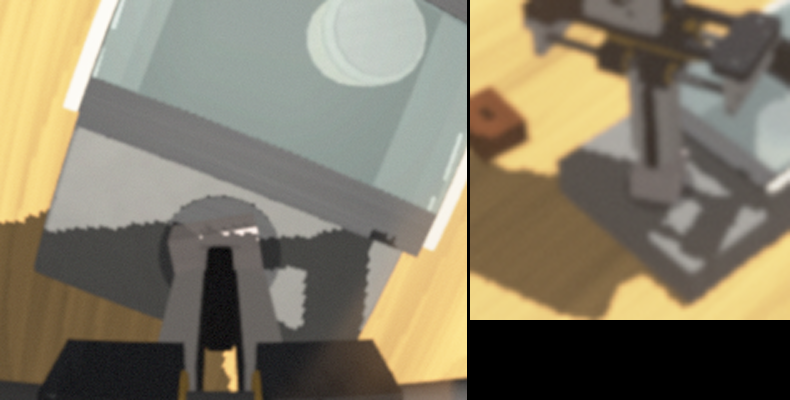

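The barrel edge measures 25.3°, so it has turned about 60°, which is the stop. I'll turn a little more to confirm it no longer follows.

Call:
step_arm --steps '[[1,[0,0,0],[0,0,-0.2]],[1,[0,0,0],[0,0,-0.2]],[1,[0,0,0],[0,0,-0.2]],[1,[0,0,0],[0,0,0]],[1,[0,0,0],[0,0,0]],[1,[0,0,0],[0,0,0]],[1,[0,0,0],[0,0,0]],[1,[0,0,0],[0,0,0]]]'

```text
time: 60.1
tool_pos: [0.6288, -0.1518, 0.0749]
tcp_rot: [0.62, 0.784, -0.001, 0.0]
force: [-6.5, -3.7, 14.5]
opening: 0.0096
grip_force: 30.0
```

```bash
python3 - <<'E'
from h import *
s=read_state(); print(s["tool_pos"].round(4),np.degrees(2*np.arctan2(s["tcp_rot"][1],s["tcp_rot"][0])),s["force"].round(1),s["moment"].round(2),s["opening"])
f=grab_frame("wrist"); c=wcloud(f); m=box(c,f,.595,.665,-.185,-.118,.0625,.0675); k,l,st,ce=cv2.connectedComponentsWithStats(m.astype(np.uint8))
for j in range(1,k):
  if st[j,4]>40: print(rect(c[l==j]))
E
```

```text
[ 0.6288 -0.1518  0.0749] 103.2964023438442 [-6.5 -3.7 14.5] [-1.01  1.64  0.23] 0.009590616352419909
(array([ 625.1, -144.1]), array([36. , 21.1]), 25.3, np.float64(0.0648), 864)
```

The barrel stayed put while the gripper turned 3.6° further, so it's at the stop. I'm releasing the key and withdrawing.

Call:
step_arm --steps '[[1,[0,0,0],[0,0,0.4]],[1,[0,0,0],[0,0,0]],[0,[0,0,0],[0,0,0]],[0,[0,0,0],[0,0,0]],[0,[0,0,0],[0,0,0]],[0,[0,0,0],[0,0,0]],[0,[0,0,0.4],[0,0,0]],[0,[0,0,1],[0,0,0]]]'

```text
time: 61.15
tool_pos: [0.6286, -0.1506, 0.1164]
tcp_rot: [0.604, 0.797, -0.0, -0.001]
force: [0.4, -0.2, 0.4]
opening: 0.0666
grip_force: 0.0
```

Call:
step_arm --steps '[[0,[0,0,1],[0,0,0]],[0,[0,0,1],[0,0,0]],[0,[0,0,1],[0,0,0]],[0,[0.8,0.3,0.5],[0,0,0]],[0,[0.8,0.3,0],[0,0,0]],[0,[0.8,0.3,0],[0,0,0]],[0,[0,0,0],[0,0,0]],[0,[0,0,0],[0,0,0]]]'

```text
time: 62.15
tool_pos: [0.7008, -0.1239, 0.2217]
tcp_rot: [0.604, 0.797, -0.0, 0.0]
force: [-0.2, -0.6, -0.3]
opening: 0.0939
grip_force: 0.0
```

```bash
python3 look.py w12; python3 - <<'E'
from h import *
f=dict(np.load("w12.npz")); c=wcloud(f)
for n,b in dict(barrel=(.59,.67,-.19,-.118,.0615,.0675),bow=(.59,.67,-.19,-.118,.09,.12),handle=(.58,.72,-.06,.06,.085,.12)).items():
    m=box(c,f,*b); m.sum()>9 and print(n,rect(c[m]))
t=grab_frame("scene"); a=cv2.resize(t["pixels"][60:310,80:400,::-1],(450,352)); b=cv2.resize(f["pixels"][:,:,::-1],(340,255))
o=np.zeros((352,790,3),np.uint8); o[:,:450]=a; o[:255,450:]=b; cv2.imwrite("pics/end.png",o)
E
```

```text
62.15 [ 0.7008 -0.1239  0.2217] [ 6.037e-01  7.972e-01 -1.000e-04  0.000e+00] [ 0.54  0.56 -0.69  1.46  0.36  1.25  0.09]
wrist (array([ 626.6, -155.4]), array([48.1, 49.7]), 26.9, np.float64(0.0644), 658)
wrist (array([ 415.4, -304.2]), array([32.1, 34.7]), 85.2, np.float64(0.0563), 357)
barrel (array([ 628.4, -150.8]), array([37. , 36.7]), 25.1, np.float64(0.0648), 464)
bow (array([ 628. , -150.1]), array([10. , 30.1]), 17.0, np.float64(0.1022), 310)
handle (array([640. ,  -4.3]), array([12.5, 49.7]), 85.7, np.float64(0.1004), 638)
```

View pics/end.png

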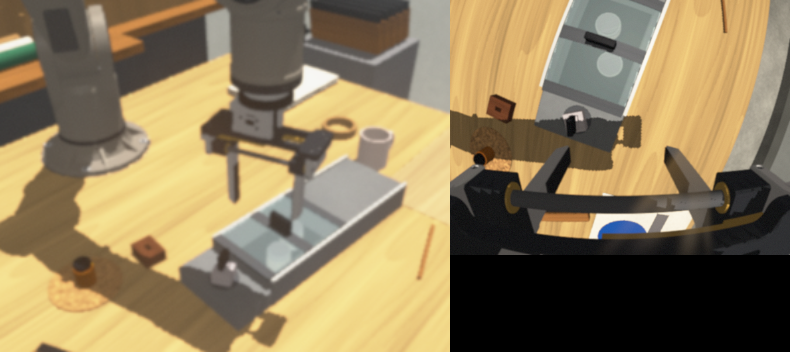

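The key is home with its bow top at 102 mm, and the barrel has turned about 60°. The guard is shut, both tins are in the well and the jar stands on the coaster. Handing in.

```bash
python3 -c "
from cell import close_job
print(close_job())"
```

```text
the job is handed in; nothing more can be done
None
```

The job is handed in: the jar is on the coaster, both tins from the bench stand upright in the well, the guard is fully shut, and the key is fully in and turned clockwise to its stop; the hand-in returned no verdict.

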